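Hang a sample panel on the hoist and crank it up to dry

TASK

Take the orange sample panel out of its leaning stand and hang it by its window on the hoist's sprung hook; let go and wait until it hangs still. Then take the red grip of the crank and, keeping hold of it all the way round, wind steadily clockwise (no faster than about one turn a second) up to the top stop, and let go with the panel still hanging. Leave the grey panel in its stand and do not shift the other things on the table.

Things in the scene. Friction and masses are not known exactly. Their poses are not given: they have to be found in the camera images.
- hoist: Bench hoist fixed to the table, 310 mm wide (y), 170 mm deep (x), base 12 mm thick; origin on the table under its middle, x to its back, y to its left, z up. Mast 30 x 36 mm at y = +110 mm (front face x = +35 mm, top at z = 346 mm) with blue carriage and sprung hook in front; grey winch at y = -100 mm with a crank on a face that slopes 35 degrees toward the front
- hook_seat (a point): Where a hung thing sits, on top of the hook's level arm: steel bar 8 mm thick, from the blue carriage (60 mm wide) straight to the hoist's front (-x), 79 mm from carriage front to seat, then 24 mm on to an upturned tip that stands 19 mm above the seat. Axes as the hoist's. About 0.185 m above the table with the hoist down
- hook (a joint): Dip of the sprung hook below its carriage, m, grows downward: about 0.002 unloaded; spring 120 N/m, so the panel's weight makes it about 0.022 to 0.032; it bobs for about a second when loaded suddenly; stop at 0.07
- crank (a joint): Crank angle, rad, grows clockwise as seen looking down on the sloping face from the grip's side; 0 = hoist down, 16 = top stop. One turn lifts carriage and hook 41 mm (104 mm in all; at the top the seat is about 0.29 m up unloaded). Starts between 0 and 4, stays where it is left; turning takes about 3 N at the grip
- crank_axis (a point): Point on the crank's axis, level with the middle of the grip: the centre of the circle that crank_grip describes. Its z axis is the crank's axis, outward (35 degrees from vertical, leaning to the hoist's front); it does not turn with the crank
- crank_grip (a point): Middle of the crank's red grip: a barrel 26 mm in diameter, 60 mm long, parallel to the crank's axis, spinning freely on its pin, 55 mm from the axis. Its z axis points outward along the grip. The steel crank arm lies 32 mm below this point along the grip
- spin_grip: The red grip as a body, origin at its foot, on its pin's axis
- orange_panel_center (a point): Centre of the orange sample panel (120 mm wide, 170 mm tall, 8 mm thick, 0.24 to 0.36 kg), 85 mm above its lower edge, mid-thickness. x is normal to the panel, y along its width, z up along its height. It starts in its stand leaning 30 degrees to the stand's front (z tilted so; x points to the back and up)
- orange_panel_top_of_window (a point): Middle of the upper edge of the orange panel's window, which rests on the hook when hung; same axes. The window goes through, 60 mm wide, from 70 to 125 mm above the panel's lower edge; its upper corners are bevelled, leaving 17 mm of flat edge. The solid band above it is 45 mm high
- orange_panel: The orange panel, origin at the middle of its lower edge; axes as for its centre
- grey_panel_center (a point): Centre of the grey sample panel, same size and kind, in a like stand; must stay there
- orange_stand: Fixed plywood stand of the orange panel, base 130 (x) x 116 (y) mm, origin on the table under its middle, front is -x. A board under the lower 100 mm of the panel's front face bears it and a lip reaches 27 mm up behind it (5 mm play): the panel comes out when drawn up along its own slope; its upper 70 mm stand free on both faces
- grey_stand: The like stand of the grey panel
- mixing_pot: white paper mixing pot, 130 mm across, 138 mm tall, stands near the front edge; leave alone; origin at the centre of its underside
- black_tape: roll of black tape lying flat, 105 mm across, 50 mm tall; leave alone; origin at the centre of its underside
- spray_can: aerosol can, 67 mm across, 205 mm tall, upright; leave alone; origin at the centre of its underside
- clear_bottle: clear dosing bottle, 93 mm across, 255 mm tall, upright; leave alone; origin at the centre of its underside
- white_carton: plain white carton lying left behind the hoist, 55 x 130 x 50 mm; leave alone; origin at the centre of its underside
- roller_cover: white paint roller cover lying down, 101 x 43 x 41 mm; leave alone; origin at the centre of its underside

How it is judged:
By the outcome, as a careful person would: the job done as asked, in the order asked, and still so for the second after the job is handed in, with the robot touching nothing.
It also fails if it takes over 72 s, if anything falls off the work surface, if the arm or the gripper's body presses on something with over 40 N, if the wrist force passes 120 N, or if a joint passes its speed limit or range.

ROBOT

A 6-joint arm with a two-finger parallel gripper is mounted at the origin on a cart in front of the work surface, level with it; the furniture and walls round the work are solid. World frame = base frame: x ahead of the robot, y to its left, z up, the work surface at z = 0. Lengths are in mm, angles in rad, forces in N, time in s.
With the tool pointing down it reaches from about 275 to 750 mm from the base axis. Payload 10.2 kg.
Tool frame: the origin (TCP) lies at the very end of the fingers, on their centre line; the grasp point (between the pads) lies 19 mm behind it; x points along the fingers, y is the direction in which the jaws open and shut, and the axes are right-handed (so a half turn about x gives the same grasp; the last joint's range is limited). The gripper opens to 85 mm and grips with 20 to 120 N. Pads are 22 mm wide; open, the fingers measure 114 mm over their backs; the gripper's body (76 mm by 85 mm) begins 54 mm behind the grasp point. The pads swing forward as they close: fully open they stand 13 mm farther back than shut.
Start: joints at [-1.565, 0.313, 1.498, -0, 1.331, -0.223], TCP at [119.061, -511.327, 231.294] pointing down, gripper open.
Joint ranges: [-2.94, 2.94], [-0.97, 2.17], [0.19, 2.56], [-1.23, 4.37], [0.02, 3.11], [-2.88, 2.88]. Speed limits (rad/s): [2.39, 2.39, 3.01, 3.14, 3.14, 3.14].

INTERFACE

Orientations are given as a unit quaternion [w, x, y, z].
In Python, from rig import ctrl, viewer, finish_job gives the robot as it stands.
- The arm moves only by the tool carry_out, never from a script. Its argument "targets" is a list of rows, each an object of numbers: "x", "y", "z": the shift along the world's x, y, z in m; "ax", "ay", "az": the turn, a rotation vector about the world's x, y, z in rad; "hand": the opening, from -1 (shut) to 1 (fully open). A call has 1 to 5 rows; each row is the pose to reach, as a shift and turn from the pose commanded when the call began; what a row does not reach only later rows make up. A row lasts 1/8 s, in which the tool goes at most 62.5 mm and 10.7 degrees, less where a joint would pass 70% of its speed; a pose out of reach is approached as far as the arm can. A call with a gripper value outside its range is refused whole. The fingers move at their own pace and stop on an object; "grip_force" is the grip in N (left out, the last holds). Time passes only in rows, so rows that repeat a pose let the fingers close. It gives the time, the measured TCP pose, the force and the opening at its end, in the units of the state.
- ctrl.sense(): the state, without advancing time (a new reading comes with each control period).
- viewer.capture(name): name is "scene" or "top" or "wrist"; returns the picture (420x560x3 uint8, blue, green, red); there is no depth.
- viewer.camera_info(name): a dict with "fx", "fy", "cx", "cy" (pixels), "k1" (the pictures are not rectified: a ray, as slopes to the right and down, at radius r is drawn at 1 + k1 r^2 times it, then the intrinsics apply), "R" (3x3) and "t" (3): a world point X has camera coordinates R X + t. Camera axes: x right, y down, z forward; pixel columns grow to the right and rows downward; lengths in mm; the calibration is good to about 2 mm. A picture is of the moment at which its call begins: read the wrist's pose just before it. camera_info takes no time and is no camera call; for the wrist camera it gives the pose at the moment of the call.
- finish_job(): hands the job in, once; it reports no verdict.
The state is a dict: "time_s": time; "joints": joint angles; "dq": joint speeds; "tau": joint torques, N m; "eef_pos": TCP position; "ee_rot": TCP orientation; "force": force on the tool from outside, world axes, zero at the start; "wrist_torque": the same for the moment, N m; "grip_width": opening from 0.0 (shut) to 1.0 (fully open).
Only numpy, scipy, OpenCV 4.12 (cv2) and the standard library are available. Lean on these libraries where they do the work, as an engineer would, in place of code of your own. Each camera call takes 0.05 s, during which the arm holds its last target. There are 200 camera calls.

## Working session

There is one attempt and no reset: what is moved stays moved. The work goes in short steps, Python scripts to look and compute and a tool call to move; the robot and the scene stay as the last step left them, time stands still between calls to the robot, and variables do not carry over. Pictures are saved under pics/ and viewed, about 8 in all and at most 12, crops included, and the job is handed in when it is done.

Besides the shell and the picture viewer there is one more tool, called by a JSON object that holds its "api" and its "payload". carry_out: Moves the arm, as the interface text tells. Its arguments: {"type":"object","properties":{"targets":{"type":"array"},"grip_force":{"type":"number"}},"required":["targets"]}

```bash
ls; mkdir -p pics; python3 - <<'E'
from rig import ctrl, viewer
import cv2
print(ctrl.sense())
for n in("scene","top"):
    i=viewer.camera_info(n);print(n,i)
    cv2.imwrite(f"pics/{n}0.png",viewer.capture(n))
E
```

```text
pics
{'time_s': 0.0, 'joints': array([-1.56542193e+00,  3.13457271e-01,  1.49844603e+00,  2.70265993e-05,
        1.33097882e+00, -2.23379507e-01]), 'dq': array([-0.00075288,  0.00143126, -0.00023008, -0.00027066, -0.00077398,
       -0.00213112]), 'tau': array([ 4.55157738e-05, -4.12265217e+01, -2.59744781e+01, -2.02791716e-04,
        4.19409393e-03,  1.56622001e-06]), 'eef_pos': array([ 119.05506301, -511.06251538,  230.72798069]), 'ee_rot': array([ 0.08024604,  0.70254554,  0.0811504 , -0.7024279 ]), 'force': array([-0.05936578,  0.41505097,  0.61145333]), 'wrist_torque': array([0.0132699 , 0.01276156, 0.01907424]), 'grip_width': 1.0046436329663475}
scene {'fx': 522.9474342410808, 'fy': 522.9474342410808, 'cx': 283.1869803405356, 'cy': 206.27077265995277, 'k1': 0.011348141598471887, 'R': array([[-0.84533787, -0.5337766 ,  0.022055  ],
       [-0.27668187,  0.40211661, -0.87278255],
       [ 0.45700222, -0.74389836, -0.4876107 ]]), 't': array([ 473.75763747,  255.66837518, 1214.35622281])}
top {'fx': 422.3186936149918, 'fy': 422.3186936149918, 'cx': 278.89663532567505, 'cy': 214.64024750406492, 'k1': 0.04381809187288219, 'R': array([[ 0.01814029, -0.99969095,  0.016998  ],
       [-0.98933676, -0.02040444, -0.14420968],
       [ 0.14451195, -0.01420074, -0.98940115]]), 't': array([   4.99043186,  587.89994357, 1165.85894601])}
```

View pics/scene0.png

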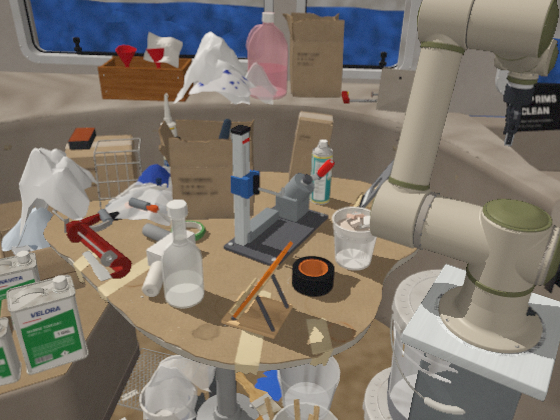

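View pics/top0.png

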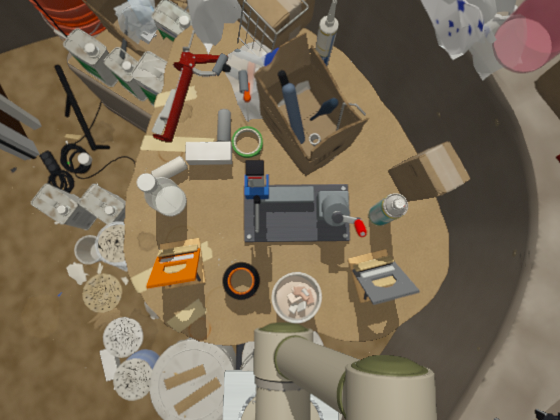

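The scene view shows the panel edge-on from (235,308) up to (292,247). It leans towards the robot, since image right is −x. The top view shows the orange panel at about (175,267), the hoist base at about (245–350, 185–243) facing the robot, the red grip at about (360,227), the hook at (257,215), and the spray can at (388,208), close to the crank.

```bash
cat > h.py <<'E'
import numpy as np, cv2
from scipy.spatial.transform import Rotation as Ro
def ray(i,uv):
    d=(np.atleast_2d(np.float64(uv))-[i["cx"],i["cy"]])/[i["fx"],i["fy"]]
    s=d.copy()
    for _ in range(8): s=d/(1+i["k1"]*(s**2).sum(1,keepdims=True))
    R=np.array(i["R"]);C=-R.T@np.array(i["t"])
    D=np.c_[s,np.ones(len(s))]@R
    return C,D/np.linalg.norm(D,axis=1,keepdims=True)
def onz(i,uv,z):
    C,D=ray(i,uv); return C+D*((z-C[2])/D[:,2:])
def proj(i,X):
    c=np.atleast_2d(X)@np.array(i["R"]).T+np.array(i["t"]); s=c[:,:2]/c[:,2:]
    s=s*(1+i["k1"]*(s**2).sum(1,keepdims=True)); return s*[i["fx"],i["fy"]]+[i["cx"],i["cy"]]
def tri(rays):
    A=np.zeros((3,3));b=np.zeros(3)
    for C,D in rays:
        D=np.ravel(D);P=np.eye(3)-np.outer(D,D);A+=P;b+=P@C
    X=np.linalg.solve(A,b)
    return X,[round(float(np.linalg.norm((np.eye(3)-np.outer(np.ravel(D),np.ravel(D)))@(X-C))),1) for C,D in rays]
def mask(im,lo,hi):
    return cv2.inRange(cv2.cvtColor(im,cv2.COLOR_BGR2HSV),np.array(lo),np.array(hi))
def blobs(m,amin=15):
    n,l,s,c=cv2.connectedComponentsWithStats(m)
    return [(s[k].tolist(),c[k].round(1).tolist(),l==k) for k in range(1,n) if s[k,4]>=amin]
E
python3 - <<'E'
from h import *
from rig import viewer,ctrl
T=cv2.imread("pics/top0.png");S=cv2.imread("pics/scene0.png")
it,is_=viewer.camera_info("top"),viewer.camera_info("scene")
for n,im in(("top",T),("scene",S)):
  for c,lo,hi in(("orange",(5,170,120),(18,255,255)),("red",(0,180,150),(4,255,255)),("blue",(103,150,60),(120,255,255))):
    for s,ce,_ in blobs(mask(im,lo,hi),25): print(n,c,s,ce)
w=viewer.camera_info("wrist");s=ctrl.sense()
q=s["ee_rot"];Rt=Ro.from_quat(np.r_[q[1:],q[0]]).as_matrix()
R=np.array(w["R"]);C=-R.T@w["t"]
print("cam in tool",Rt.T@(C-s["eef_pos"]),"\n",(R@Rt).round(3),w["fx"],w["cx"],w["cy"]);print(Rt.round(3))
a=cv2.resize(T[225:305,130:230],(800,600)[::1],interpolation=cv2.INTER_CUBIC)
b=cv2.resize(T[150:262,230:420],None,fx=4.2,fy=4.2,interpolation=cv2.INTER_CUBIC)
a=cv2.resize(a,(400,320));
d=S[115:330,215:345]; d=cv2.resize(d,None,fx=2.5,fy=2.5,interpolation=cv2.INTER_CUBIC)
cv2.imwrite("pics/b.png",b)
cv2.imwrite("pics/sd.png",np.hstack([d,cv2.resize(a,(470,d.shape[0]))]));print(b.shape,d.shape)
E
```

```text
top orange [43, 4, 42, 8, 75] [63.7, 8.3]
top orange [51, 11, 41, 10, 97] [72.6, 17.2]
top orange [58, 17, 40, 12, 90] [76.5, 23.7]
top orange [92, 27, 13, 8, 33] [98.5, 30.8]
top orange [244, 90, 7, 11, 61] [246.7, 95.5]
top orange [146, 248, 54, 41, 1063] [173.6, 271.6]
top orange [228, 268, 26, 27, 168] [239.9, 280.6]
top red [355, 219, 11, 18, 111] [359.7, 226.7]
top blue [459, 2, 5, 8, 31] [460.6, 5.2]
top blue [265, 48, 13, 17, 83] [269.7, 56.6]
top blue [245, 175, 23, 24, 276] [255.4, 190.5]
scene orange [180, 59, 11, 11, 37] [185.0, 64.0]
scene orange [124, 66, 55, 4, 90] [151.2, 68.0]
scene orange [70, 128, 24, 13, 226] [81.7, 134.2]
scene orange [147, 205, 11, 7, 56] [152.4, 207.7]
scene orange [233, 242, 59, 76, 373] [263.7, 277.9]
scene orange [299, 259, 29, 18, 413] [313.0, 267.5]
scene red [318, 160, 16, 15, 100] [324.5, 167.4]
scene red [84, 240, 17, 17, 42] [93.3, 249.0]
scene blue [31, 0, 232, 57, 9304] [138.7, 24.0]
scene blue [306, 8, 97, 58, 3249] [367.3, 33.9]
scene blue [538, 39, 22, 45, 298] [552.9, 70.7]
scene blue [139, 165, 30, 20, 381] [154.5, 174.6]
scene blue [231, 170, 28, 28, 456] [243.2, 184.2]
scene blue [255, 370, 26, 31, 443] [269.7, 384.3]
cam in tool [-1.41629464e+02 -5.68180930e-02 -7.13679184e+01] 
 [[-0.001  1.    -0.001]
 [-0.28   0.     0.96 ]
 [ 0.96   0.001  0.28 ]] 321.3301671663198 284.71770843052207 207.9349673068934
[[-0.     0.227 -0.974]
 [ 0.001 -0.974 -0.227]
 [-1.    -0.001 -0.   ]]
(470, 798, 3) (538, 325, 3)
```

View pics/b.png

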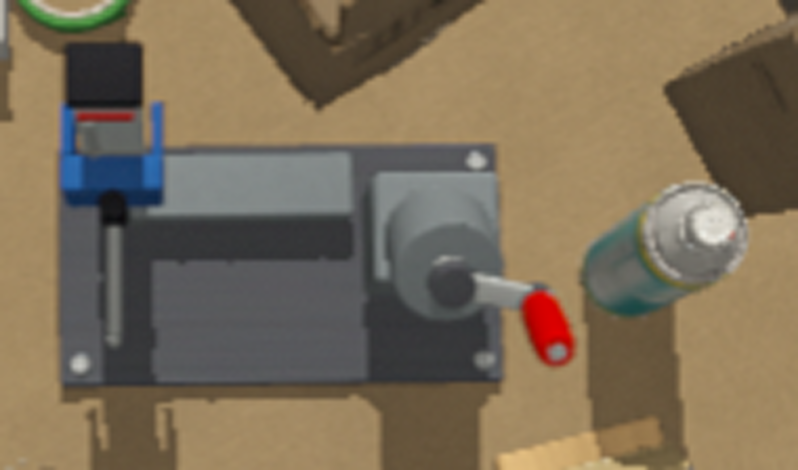

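View pics/sd.png

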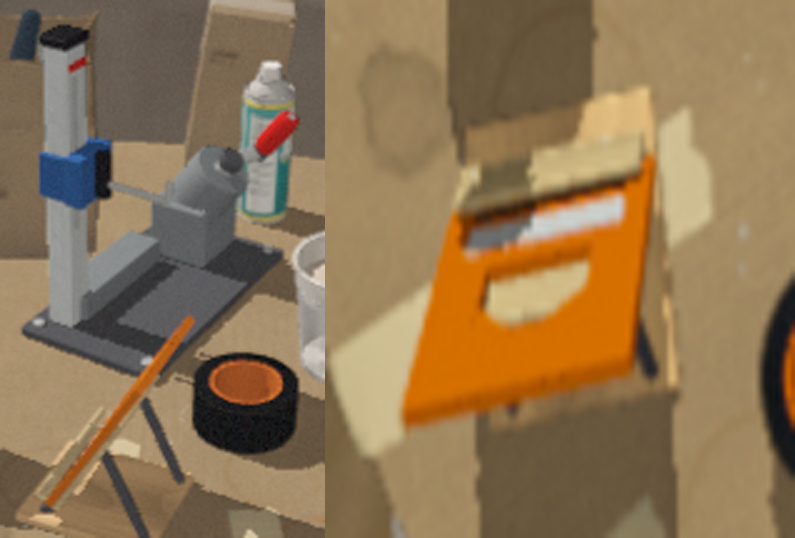

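The crops give me the hoist base corners, the hook shaft (crop 110,205 to the tip at 113,340), the crank hub (450,283) and the red grip (540,295 to 558,352). They also show the panel's upper corners, at about (147,288) and (195,281) in the top picture and about (292,242) in the scene picture.

```bash
python3 - <<'E'
from h import *
from rig import viewer
it,is_=viewer.camera_info("top"),viewer.camera_info("scene")
np.set_printoptions(precision=1,suppress=True)
b=lambda x,y:(230+x/4.2,150+y/4.2)
print("base",onz(it,[b(62,383),b(500,382),b(495,145),b(62,147)],12))
c=lambda x,y:(215+x/2.5,115+y/2.5)
print("TLcorner",tri([ray(it,(147,288)),ray(is_,c(192,319))]))
for z in(155,165,175): print(z,onz(it,[(147,287.5),(195.3,280.5)],z))
print("lower corner L",tri([ray(it,(158.5,250)),ray(is_,c(46,508))]))
print("hook tip",tri([ray(it,b(113,340)),ray(is_,c(203,211))]))
print("hook root",tri([ray(it,b(112,215)),ray(is_,c(112,186))]))
print("hub",tri([ray(it,b(450,275)),ray(is_,c(232,158))]))
print("grip outer",tri([ray(it,b(558,350)),ray(is_,c(294,121))]))
print("grip c",tri([ray(it,(359.7,226.7)),ray(is_,(324.5,167.4))]))
print("can",onz(it,[b(712,225)],205))
E
```

```text
base [[ 512.2  113.6   12. ]
 [ 518.9 -189.8   12. ]
 [ 686.7 -187.2   12. ]
 [ 678.7  118.6   12. ]]
TLcorner (array([367.8, 312.4, 240.9]), [15.8, 15.8])
155 [[380.3 344.7 155. ]
 [399.3 225.6 155. ]]
165 [[380.6 341.8 165. ]
 [399.4 223.8 165. ]]
175 [[380.9 338.9 175. ]
 [399.5 222.  175. ]]
lower corner L (array([475.8, 353.7,  22.8]), [6.8, 6.8])
hook tip (array([507.8,  64.4, 184.8]), [18.6, 18.6])
hook root (array([595.5,  72.9, 188.3]), [4.5, 4.5])
hub (array([ 570.8, -136.8,  142.1]), [3.6, 3.6])
grip outer (array([ 522.3, -195.2,  179.5]), [2.3, 2.3])
grip c (array([ 542.7, -190. ,  163.2]), [0.4, 0.4])
can [[ 597.9 -280.6  205. ]]
```

Rough positions: the hoist origin is at about (599,−36) with yaw of about 1.5°, and the panel's top edge is at about (390,283) with yaw of about 9°. I'll move now, going over the hoist for a close view and then to the panel.

{"api": "carry_out", "payload": {"targets": [{"x":0.07,"y":0.096,"z":0.02,"az":0.27,"hand":1},{"x":0.14,"y":0.192,"z":0.04,"az":0.54,"hand":1},{"x":0.21,"y":0.288,"z":0.06,"az":0.81,"hand":1},{"x":0.28,"y":0.384,"z":0.08,"az":1.08,"hand":1},{"x":0.35,"y":0.48,"z":0.1,"az":1.37,"hand":1}]}}

```text
invalid input at $.targets[0]: expected keys x, y, z, ax, ay, az, hand
```

{"api": "carry_out", "payload": {"targets": [{"x":0.35,"y":0.48,"z":0.1,"ax":0,"ay":0,"az":1.37,"hand":1},{"x":0.35,"y":0.48,"z":0.1,"ax":0,"ay":0,"az":1.37,"hand":1},{"x":0.35,"y":0.48,"z":0.1,"ax":0,"ay":0,"az":1.37,"hand":1},{"x":0.35,"y":0.48,"z":0.1,"ax":0,"ay":0,"az":1.37,"hand":1},{"x":0.35,"y":0.48,"z":0.1,"ax":0,"ay":0,"az":1.37,"hand":1}]}}

```text
time_s: 0.72
eef_pos: [301.3, -260.5, 283.4]
ee_rot: [0.391, 0.589, 0.391, -0.589]
force: [0.5, -0.9, 0.8]
grip_width: 1.002
```

{"api": "carry_out", "payload": {"targets": [{"x":0.167,"y":0.23,"z":0.047,"ax":0,"ay":0,"az":0.43,"hand":1},{"x":0.167,"y":0.23,"z":0.047,"ax":0,"ay":0,"az":0.43,"hand":1},{"x":0.167,"y":0.23,"z":0.047,"ax":0,"ay":0,"az":0.43,"hand":1},{"x":0.167,"y":0.23,"z":0.047,"ax":0,"ay":0,"az":0.43,"hand":1},{"x":0.167,"y":0.23,"z":0.047,"ax":0,"ay":0,"az":0.43,"hand":1}]}}

```text
time_s: 1.35
eef_pos: [468.6, -29.9, 330.3]
ee_rot: [0.507, 0.493, 0.507, -0.493]
force: [0.9, 0.4, -0.2]
grip_width: 0.999
```

```bash
cat > snap.py <<'E'
import sys,pickle,cv2
from rig import ctrl,viewer
n=sys.argv[1]
i=viewer.camera_info("wrist");s=ctrl.sense();im=viewer.capture("wrist")
cv2.imwrite(f"pics/{n}.png",im);pickle.dump((i,s),open(f"pics/{n}.pkl","wb"));print(s["eef_pos"].round(1),s["ee_rot"].round(4),abs(s["dq"]).max().round(3),s["time_s"])
E
python3 snap.py w1
```

```text
[468.6 -29.9 330.3] [ 0.5068  0.4931  0.5069 -0.493 ] 0.627 1.35
```

View pics/w1.png

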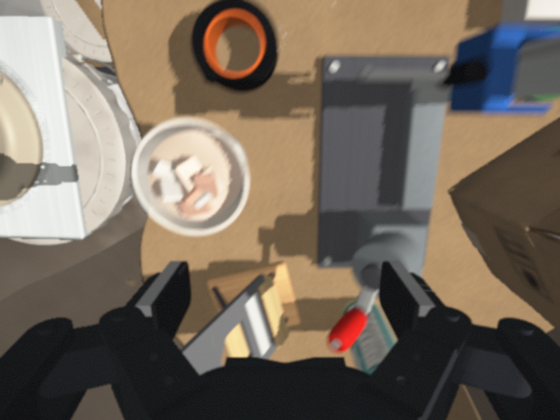

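The wrist view shows the base plate's left corners at about (323,58) and (448,58), the right front corner at (318,268), the hook bar from about (362,72) to the carriage at (450,73), and the grip from (362,312) to its end at (338,345).

```bash
python3 - <<'E'
from h import *
from rig import viewer
import pickle
np.set_printoptions(precision=1,suppress=True)
i,s=pickle.load(open("pics/w1.pkl","rb"));im=cv2.imread("pics/w1.png")
print("base",onz(i,[(323,58),(448,58),(318,268),(427,268)],12))
print("hook z185: tip,root",onz(i,[(362,72),(450,73)],185))
it=viewer.camera_info("top");T=cv2.imread("pics/top0.png")
for st,ce,m in blobs(mask(im,(0,180,100),(4,255,255)),100): print("red",st,ce)
g=tri([ray(i,blobs(mask(im,(0,180,100),(4,255,255)),100)[0][1]),ray(it,(359.7,226.7))]);print(g)
print("tip tri",tri([ray(i,(362,72)),ray(it,(230+113/4.2,150+342/4.2))]))
c=cv2.resize(im[20:130,310:480],None,fx=4.4,fy=4.4,interpolation=cv2.INTER_CUBIC)
cv2.imwrite("pics/w1c.png",c)
E
```

```text
base [[ 515.4  113.9   12. ]
 [ 680.8  119.4   12. ]
 [ 526.1 -190.4   12. ]
 [ 699.  -185.9   12. ]]
hook z185: tip,root [[530.2  76.9 185. ]
 [603.9  78.6 185. ]]
red [329, 310, 37, 41, 835] [348.2, 328.6]
(array([ 544.3, -189.8,  162.1]), [1.1, 1.1])
tip tri (array([517.8,  70.3, 240.2]), [0.4, 0.4])
```

{"api": "carry_out", "payload": {"targets": [{"x":-0.04,"y":0.32,"z":-0.07,"ax":0,"ay":0,"az":0.12,"hand":1},{"x":-0.04,"y":0.32,"z":-0.07,"ax":0,"ay":0,"az":0.12,"hand":1},{"x":-0.04,"y":0.32,"z":-0.07,"ax":0,"ay":0,"az":0.12,"hand":1},{"x":-0.04,"y":0.32,"z":-0.07,"ax":0,"ay":0,"az":0.12,"hand":1},{"x":-0.04,"y":0.32,"z":-0.07,"ax":0,"ay":0,"az":0.12,"hand":1}]}}

```text
time_s: 2.02
eef_pos: [429.1, 272.5, 263.3]
ee_rot: [0.535, 0.462, 0.535, -0.462]
force: [0.8, -0.7, 0.2]
grip_width: 1.006
```

{"api": "carry_out", "payload": {"targets": [{"x":-0.0,"y":0.01,"z":-0.0,"ax":0,"ay":0,"az":0,"hand":1},{"x":0,"y":0.01,"z":0,"ax":0,"ay":0,"az":0,"hand":1},{"x":0,"y":0.01,"z":0,"ax":0,"ay":0,"az":0,"hand":1}]}}

```text
time_s: 2.4
eef_pos: [430.3, 279.5, 264.2]
ee_rot: [0.535, 0.463, 0.534, -0.463]
force: [-1.1, -0.1, -0.2]
grip_width: 1.002
```

```bash
python3 snap.py w2
```

```text
[430.3 279.5 264.2] [ 0.5348  0.4629  0.5345 -0.4627] 0.006 2.4
```

View pics/w2.png

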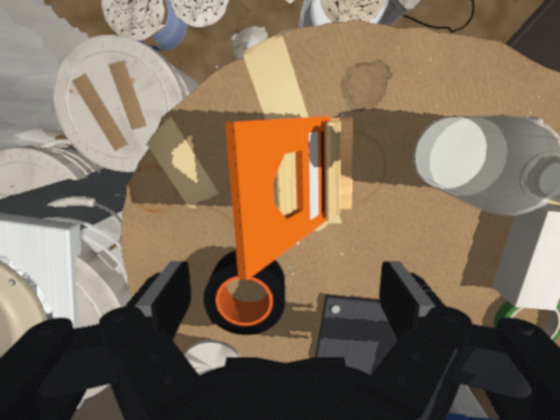

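The panel's front face shows its top corners at about (230,124) and (244,277), with the window at about (290,183). I'll solve for the pose from the corners of its mask.

```bash
python3 - <<'E'
from h import *
from rig import viewer
import pickle
np.set_printoptions(precision=1,suppress=True)
i,s=pickle.load(open("pics/w2.pkl","rb"));im=cv2.imread("pics/w2.png")
m=mask(im,(6,190,150),(16,255,255)); m=(m*1); 
bl=max(blobs(m,500),key=lambda b:b[0][4])
M=bl[2].astype(np.uint8)*255
h=cv2.convexHull(cv2.findContours(M,0,cv2.CHAIN_APPROX_NONE)[0][0])
for e in(3,6):print(cv2.approxPolyDP(h,e,True)[:,0].tolist(),bl[0])
L,R_=(235,123),(243,275)
c=im[105:290,215:365];cv2.imwrite("pics/w2c.png",cv2.resize(c,None,fx=3.2,fy=3.2,interpolation=cv2.INTER_CUBIC))
E
```

```text
[[329, 117], [325, 219], [268, 314], [253, 324], [234, 323], [221, 314], [216, 303], [226, 123]] [216, 117, 114, 209, 10587]
[[329, 117], [325, 219], [268, 314], [234, 323], [216, 303], [226, 123]] [216, 117, 114, 209, 10587]
```

View pics/w2c.png

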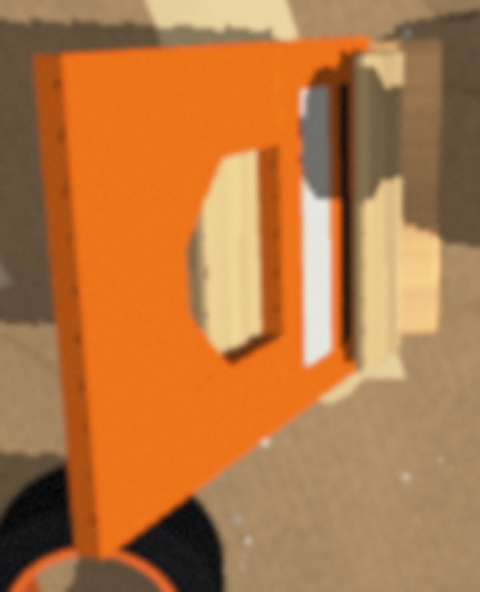

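```bash
python3 - <<'E'
from h import *
from rig import viewer
import pickle
from scipy.optimize import brentq,least_squares
np.set_printoptions(precision=1,suppress=True)
i,s=pickle.load(open("pics/w2.pkl","rb"))
k=lambda x,y:(215+x/3.2,105+y/3.2)
b=[k(64,55),k(97,556)];f=[k(35,57),k(75,549)]
w=lambda p,z:np.linalg.norm(np.diff(onz(i,p,z),axis=0))-120
for p in(b,f):
    z=brentq(lambda z:w(p,z),60,240);P=onz(i,p,z);print(z,P,np.degrees(np.arctan2(*( -(P[0]-P[1])[:1]),(P[0]-P[1])[1])))
it=viewer.camera_info("top")
p=[(147,287.5),(195.3,280.5)]
print("top cam mid at 165",onz(it,p,165).mean(0))
# pose fit (x,y,z of top edge mid, yaw) with tilt 30: corners + lower corners
X=lambda v,pts:np.array(v[:3])+np.array(pts)@np.array([[np.cos(v[3])*.866,np.sin(v[3])*.866,.5],[-np.sin(v[3]),np.cos(v[3]),0],[-np.cos(v[3])*.5,-np.sin(v[3])*.5,.866]])
pts=[(4,60,0),(4,-60,0),(-4,60,0),(-4,-60,0),(4,0,-45),(4,-30,-100+0)]
px=np.array(b+f+[k(189,252)]);pts=pts[:5]
r=least_squares(lambda v:(proj(i,X(v,pts))-px).ravel(),[395,283,165,.15])
print(r.x,np.degrees(r.x[3]),r.fun)
for q in [(0,60,0),(0,-60,0)]: print(proj(it,X(r.x,[q])))
E
```

```text
177.3711760767539 [[387.3 339.7 177.4]
 [407.5 221.5 177.4]] 9.695979676227344
172.89305721454892 [[380.4 338.2 172.9]
 [401.6 220.1 172.9]] 10.156707861351816
top cam mid at 165 [390.  282.8 165. ]
[394.3 281.  174.7   0.2] 10.445819969849973 [-0.5 -1.5  1.5 -1.6 -0.4 -1.8  0.4 -1.5 -0.9  7.4]
[[146.6 286.5]]
[[195.4 278.2]]
```

```bash
cat >> h.py <<'E'
def sR(s): q=s["ee_rot"];return Ro.from_quat(np.r_[q[1:],q[0]])
def delta(s,P,R):
    "shift (m) and turn (rad, world) from the present pose to P,R"
    return ((np.array(P)-s["eef_pos"])/1e3).round(4),(Ro.from_matrix(R)*sR(s).inv()).as_rotvec().round(4)
def tool(yaw,tilt):
    "fingers tilted outward by tilt from straight down, jaws in the vertical plane at yaw"
    c,s_=np.cos(yaw),np.sin(yaw);x=np.array([np.sin(tilt)*c,np.sin(tilt)*s_,-np.cos(tilt)]);y=np.array([np.cos(tilt)*c,np.cos(tilt)*s_,np.sin(tilt)])
    return np.c_[x,y,np.cross(x,y)]
E
python3 - <<'E'
from h import *
from rig import ctrl
s=ctrl.sense();R=tool(np.radians(9.9),np.radians(30));m=np.array([394,280,174.5])
print(delta(s,m-R[:,0]*45,R),"then",R[:,0]*.067,m+22*R[:,0])
E
```

```text
(array([-0.0584, -0.0033, -0.0508]), array([ 0.0824, -0.5164,  0.0286])) then [ 0.03300116  0.00575962 -0.0580237 ] [404.83620259 281.8912201  155.44744112]
```

{"api": "carry_out", "payload": {"targets": [{"x":-0.058,"y":-0.003,"z":-0.011,"ax":0.0824,"ay":-0.5164,"az":0.0286,"hand":0.2},{"x":-0.058,"y":-0.003,"z":-0.011,"ax":0.0824,"ay":-0.5164,"az":0.0286,"hand":0.2},{"x":-0.058,"y":-0.003,"z":-0.011,"ax":0.0824,"ay":-0.5164,"az":0.0286,"hand":0.2},{"x":-0.058,"y":-0.003,"z":-0.051,"ax":0.0824,"ay":-0.5164,"az":0.0286,"hand":0.2},{"x":-0.058,"y":-0.003,"z":-0.051,"ax":0.0824,"ay":-0.5164,"az":0.0286,"hand":0.2}]}}

```text
time_s: 3.08
eef_pos: [371.0, 276.4, 211.4]
ee_rot: [0.641, 0.578, 0.406, -0.301]
force: [0.5, -0.2, 0.8]
grip_width: 0.603
```

```bash
python3 snap.py w3; python3 - <<'E'
from rig import viewer;import cv2
cv2.imwrite("pics/s3.png",viewer.capture("scene"))
E
```

```text
[371.  276.4 211.4] [ 0.6407  0.5779  0.406  -0.3012] 0.089 3.075
```

View pics/w3.png

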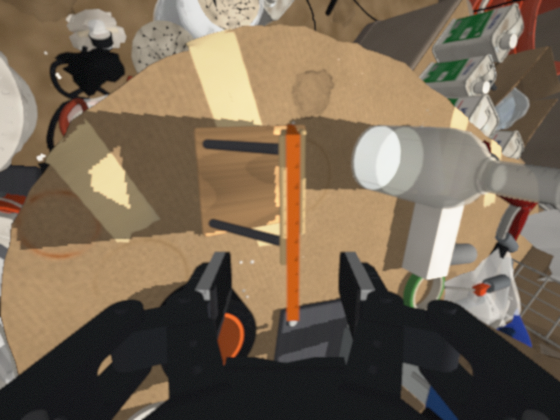

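The wrist view shows the panel edge-on along column 292, from row 125 to about row 320, parallel to the camera axis, so the yaw is right. It sits slightly off centre, so I'll measure the correction in the tool frame.

```bash
python3 - <<'E'
from h import *
import pickle
from scipy.optimize import brentq
np.set_printoptions(precision=1,suppress=True)
i,s=pickle.load(open("pics/w3.pkl","rb"));im=cv2.imread("pics/w3.png")
m=mask(im,(5,190,110),(17,255,255))
bl=[b for b in blobs(m,200) if b[0][0]>270 and b[0][0]<310];M=bl[0][2];print([b[0] for b in bl])
for r in(128,135,200,260,310,316,319,322,325):
    c=np.where(M[r])[0];print(r,c.min() if len(c) else None,c.max() if len(c) else None)
R=sR(s).as_matrix()
st=bl[0][0];p=[(292,st[1]),(292,st[1]+st[3])]
C,D=ray(i,p);C=R.T@(C-s["eef_pos"]);D=D@R
f=lambda d:C+D*((d-C[0])/D[:,:1])
d=brentq(lambda d:np.linalg.norm(np.diff(f(d),axis=0))-120,0,120);print("tool frame edge ends",f(d))
E
```

```text
[[287, 125, 13, 195, 2102]]
128 288 294
135 287 298
200 288 298
260 287 297
310 287 297
316 288 297
319 288 297
322 None None
325 None None
tool frame edge ends [[ 34.    3.7 -65.7]
 [ 34.    4.5  54.3]]
```

{"api": "carry_out", "payload": {"targets": [{"x":0.0025,"y":0.006,"z":0.002,"ax":0,"ay":0,"az":0,"hand":0.2},{"x":0.012,"y":0.008,"z":-0.014,"ax":0,"ay":0,"az":0,"hand":0.2},{"x":0.022,"y":0.01,"z":-0.032,"ax":0,"ay":0,"az":0,"hand":0.2},{"x":0.031,"y":0.011,"z":-0.048,"ax":0,"ay":0,"az":0,"hand":0.2},{"x":0.031,"y":0.011,"z":-0.048,"ax":0,"ay":0,"az":0,"hand":0.2}]}}

```text
time_s: 3.8
eef_pos: [403.3, 288.8, 164.9]
ee_rot: [0.641, 0.579, 0.406, -0.3]
force: [0.5, -0.5, 0.1]
grip_width: 0.599
```

{"api": "carry_out", "payload": {"targets": [{"x":0,"y":0,"z":0,"ax":0,"ay":0,"az":0,"hand":-1},{"x":0,"y":0,"z":0,"ax":0,"ay":0,"az":0,"hand":-1},{"x":0,"y":0,"z":0,"ax":0,"ay":0,"az":0,"hand":-1},{"x":0,"y":0,"z":0,"ax":0,"ay":0,"az":0,"hand":-1},{"x":0,"y":0,"z":0,"ax":0,"ay":0,"az":0,"hand":-1}], "grip_force": 60}}

```text
time_s: 4.42
eef_pos: [402.5, 288.9, 165.7]
ee_rot: [0.641, 0.579, 0.406, -0.299]
force: [-6.1, -0.9, 5.8]
grip_width: 0.078
```

```bash
python3 snap.py w4; python3 - <<'E'
import cv2,numpy as np
w=cv2.imread("pics/w4.png")
from rig import viewer
s=viewer.capture("scene");cv2.imwrite("pics/s4.png",s)
a=cv2.resize(s[150:350,180:380],(400,400),interpolation=cv2.INTER_CUBIC)
b=cv2.resize(w[60:360,130:430],(400,400))
cv2.imwrite("pics/c4.png",np.hstack([a,b]))
E
```

```text
[402.5 288.9 165.7] [ 0.6412  0.5789  0.4055 -0.2988] 0.001 4.425
```

View pics/c4.png

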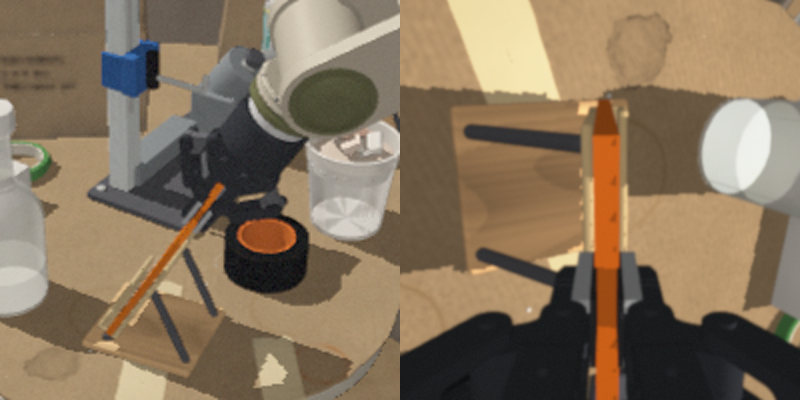

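The panel is gripped with both pads on the band. I'll draw it up along its slope.

{"api": "carry_out", "payload": {"targets": [{"x":-0.0075,"y":-0.0013,"z":0.013,"ax":0,"ay":0,"az":0,"hand":-1},{"x":-0.0148,"y":-0.0026,"z":0.026,"ax":0,"ay":0,"az":0,"hand":-1},{"x":-0.0222,"y":-0.0039,"z":0.039,"ax":0,"ay":0,"az":0,"hand":-1},{"x":-0.0345,"y":-0.006,"z":0.0606,"ax":0,"ay":0,"az":0,"hand":-1},{"x":-0.0493,"y":-0.0086,"z":0.0866,"ax":0,"ay":0,"az":0,"hand":-1}]}}

```text
time_s: 5.15
eef_pos: [352.5, 279.8, 252.5]
ee_rot: [0.641, 0.579, 0.406, -0.299]
force: [0.7, 0.0, -3.0]
grip_width: 0.072
```

```bash
python3 - <<'E'
from h import *
from rig import ctrl
s=ctrl.sense();print(s["eef_pos"],s["force"],s["grip_width"])
R=tool(np.radians(1.6),0.)
print(delta(s,[400,150,330],R))
E
```

```text
[352.47054995 279.80024323 252.50628957] [ 0.65187222  0.0115652  -2.99410839] 0.07245170419217484
(array([ 0.0475, -0.1298,  0.0775]), array([-0.0519,  0.5202, -0.1434]))
```

{"api": "carry_out", "payload": {"targets": [{"x":0.0,"y":0.0,"z":0.05,"ax":0,"ay":0,"az":0,"hand":-1},{"x":0.02,"y":-0.04,"z":0.068,"ax":-0.017,"ay":0.17,"az":-0.045,"hand":-1},{"x":0.04,"y":-0.09,"z":0.068,"ax":-0.034,"ay":0.34,"az":-0.092,"hand":-1},{"x":0.06,"y":-0.13,"z":0.068,"ax":-0.0519,"ay":0.5202,"az":-0.14,"hand":-1},{"x":0.068,"y":-0.15,"z":0.068,"ax":-0.0519,"ay":0.5202,"az":-0.14,"hand":-1}]}}

```text
time_s: 5.78
eef_pos: [423.0, 128.1, 319.3]
ee_rot: [0.506, 0.493, 0.508, -0.493]
force: [-0.8, 1.1, -2.8]
grip_width: 0.073
```

{"api": "carry_out", "payload": {"targets": [{"x":0,"y":0,"z":0,"ax":0,"ay":0,"az":0,"hand":-1},{"x":0,"y":0,"z":0,"ax":0,"ay":0,"az":0,"hand":-1},{"x":0,"y":0,"z":0,"ax":0,"ay":0,"az":0,"hand":-1},{"x":0,"y":0,"z":0,"ax":0,"ay":0,"az":0,"hand":-1}]}}

```text
time_s: 6.28
eef_pos: [421.1, 130.7, 319.8]
ee_rot: [0.508, 0.492, 0.508, -0.491]
force: [0.2, -0.8, -1.4]
grip_width: 0.079
```

```bash
python3 snap.py w5;python3 - <<'E'
from rig import viewer;import cv2
cv2.imwrite("pics/s5.png",viewer.capture("scene"))
E
```

```text
[421.1 130.7 319.8] [ 0.5081  0.4923  0.508  -0.4913] 0.005 6.275
```

{"api": "carry_out", "payload": {"targets": [{"x":0.01,"y":-0.054,"z":0,"ax":0,"ay":0,"az":0,"hand":-1},{"x":0.01,"y":-0.054,"z":0,"ax":0,"ay":0,"az":0,"hand":-1},{"x":0.01,"y":-0.054,"z":0,"ax":0,"ay":0,"az":0,"hand":-1},{"x":0.01,"y":-0.054,"z":0,"ax":0,"ay":0,"az":0,"hand":-1},{"x":0.01,"y":-0.054,"z":0,"ax":0,"ay":0,"az":0,"hand":-1}]}}

```text
time_s: 7.0
eef_pos: [431.3, 76.7, 319.5]
ee_rot: [0.508, 0.492, 0.508, -0.491]
force: [-0.3, -0.1, -3.3]
grip_width: 0.074
```

```bash
python3 snap.py w6;python3 - <<'E'
import cv2,numpy as np
from rig import viewer
s=viewer.capture("scene");cv2.imwrite("pics/s6.png",s)
w=cv2.imread("pics/w6.png");v=cv2.imread("pics/w5.png")
f=lambda m,a,b:cv2.resize(m,(a,b),interpolation=cv2.INTER_CUBIC)
r=np.hstack([f(v[60:260,230:500],400,296),f(w[60:260,230:500],400,296)])
q=np.hstack([f(s[150:300,210:400],400,304),f(w,400,304)])
cv2.imwrite("pics/c6.png",np.vstack([r,q]))
E
```

```text
[431.3  76.7 319.5] [ 0.5079  0.4922  0.5081 -0.4914] 0.005 7.0
```

View pics/c6.png

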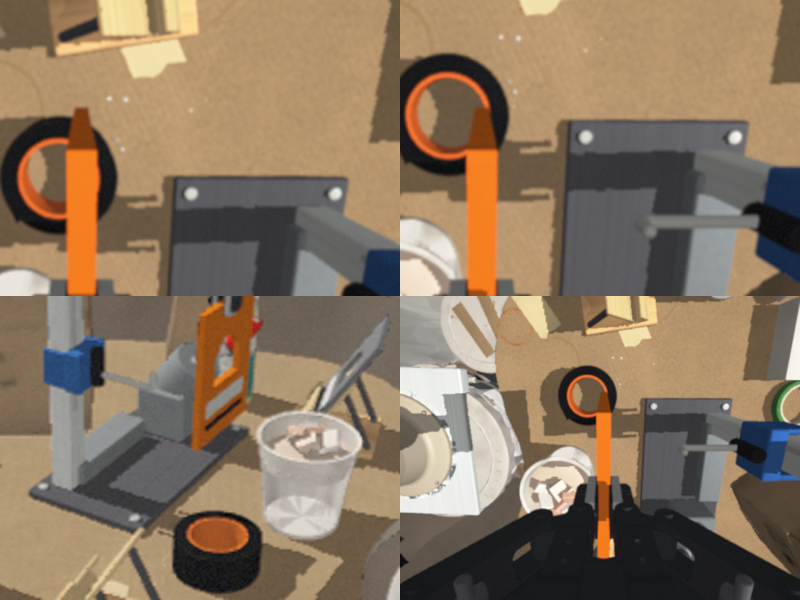

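The panel now hangs upright in the gripper with its window open. The hook bar runs from about (393,211) to (470,208) in w6 and from about (257,187) to (297,201) in the scene picture. I'll refine this numerically.

```bash
python3 - <<'E'
import cv2,numpy as np
w=cv2.cvtColor(cv2.imread("pics/w6.png"),6);s=cv2.cvtColor(cv2.imread("pics/s6.png"),6)
print("w6 cols 388..404 rows 203..222");print(w[203:223,388:406])
print(w[203:220,[420,435,450,460]].T)
print("s6 rows 190..210 cols 284..304");print(s[188:210,286:304])
print(s[184:205,[262,270,278]].T)
E
```

```text
w6 cols 388..404 rows 203..222
[[ 95  96  93  94  95  96  96  97  97  98  97  93  74  60  58  54  54  55]
 [ 95  94  94  95  96  95  97  95  97  97 100  94  86  79  71  65  64  66]
 [ 94  95  94  91  92  95  96  98  99 101 101 102 101  96  90  88  89  89]
 [ 96  94  91  93  92  95  97 100 105 107 109 112 111 110 108 107 107 109]
 [ 95  92  91  94  94  95  97 102 105 109 114 119 119 121 119 118 119 119]
 [ 93  90  92  92  95  96  96  99 102 107 115 121 123 124 125 125 124 123]
 [ 90  89  92  92  93  95  95  96 100 103 111 122 125 125 125 127 126 127]
 [ 91  88  88  90  91  94  94  94  97  98 105 115 122 126 125 126 126 127]
 [ 87  86  86  89  92  93  94  95  96  98 103 108 116 120 123 124 123 125]
 [ 87  86  85  88  88  91  93  96 101 103 107 110 112 117 117 118 118 118]
 [ 88  84  83  85  88  90  93  98 106 110 115 118 116 114 113 109 107 107]
 [ 90  87  85  84  86  87  95 103 111 117 120 123 123 117 111  98  89  86]
 [ 92  90  87  84  84  89  96 106 114 121 125 128 126 121 111  91  70  65]
 [ 94  91  90  87  85  86  97 107 114 121 129 131 127 124 113  89  66  55]
 [ 92  93  92  91  
[... 1966 characters left out ...]
 97 100  98 102 103 102 100  95  89  91  92  99 102 100]
 [103 100 102 100 100  99  99  96 104  99 102  94  90  89  94  96 104 101]
 [102 100  99 102 102 100 100 100 102 106 101  95  91  90  89  95  98 102]
 [104 103 101 103 100  99  97 102 101 101 104  97  92  90  92  99 102 102]
 [ 99 103 102 102 101 100 101 100 102 103 104  93  92  92  90  97 103 106]
 [100 103 101 102 103 101 104 101 101 104 102  95  94  91  89 100 102 103]]
[[154 154 156 153 139 139 135 134 159 157 155 155 157 158 157 157 158 158
  161 157 161]
 [155 157 155 157 156 153 139 135 137 141 155 156 156 158 156 159 155 156
  157 155 159]
 [157 155 155 155 154 155 155 157 152 131 140 130 119 106 106 104 101 104
  100  98  99]]
```

```bash
python3 - <<'E'
from h import *
from rig import viewer
import pickle
np.set_printoptions(precision=1,suppress=True)
i,s=pickle.load(open("pics/w6.pkl","rb"));js=viewer.camera_info("scene")
B=onz(i,[(343.4,142.4),(463.6,142.4)],12);print("base L corners",B,np.degrees(np.arctan2(*(B[1]-B[0])[1::-1])))
for z in(180,185,190,195,200,205,210):
    t=onz(i,[(398.3,216)],z+19)[0];b=onz(i,[(410,209.3),(455,209.4)],z)
    C,D=ray(js,[(296,199.7),(278,194)]);P=C+D*((b[0,1]-C[1])/D[:,1:2])
    print(z,"tip",t,"bar y",b[:,1],"scene end/mid on plane",P[0],P[1])
# carriage blue/black front + panel in scene
S=cv2.imread("pics/s6.png");m=mask(S,(5,170,90),(18,255,255))
bl=max(blobs(m,200),key=lambda b:b[0][4]);print(bl[0])
for st,ce,_ in blobs(mask(S,(103,150,60),(120,255,255)),100):print("blue",st,ce)
cv2.imwrite("pics/s6p.png",cv2.resize(S[135:240,225:345],None,fx=5.7,fy=5.7,interpolation=cv2.INTER_CUBIC))
E
```

```text
base L corners [[511.6 113.5  12. ]
 [678.1 119.4  12. ]] 2.039852767622846
180 tip [529.6  67.4 199. ] bar y [68.3 69.6] scene end/mid on plane [484.8  68.3 189.3] [537.7  68.3 189.3]
185 tip [527.7  68.9 204. ] bar y [69.7 70.9] scene end/mid on plane [484.   69.7 190.2] [536.8  69.7 190.2]
190 tip [525.8  70.4 209. ] bar y [71.1 72.3] scene end/mid on plane [483.2  71.1 191.1] [535.9  71.1 191.1]
195 tip [523.9  72.  214. ] bar y [72.5 73.7] scene end/mid on plane [482.3  72.5 192. ] [535.   72.5 192. ]
200 tip [522.   73.5 219. ] bar y [73.9 75.1] scene end/mid on plane [481.5  73.9 192.9] [534.1  73.9 192.9]
205 tip [520.1  75.  224. ] bar y [75.4 76.5] scene end/mid on plane [480.7  75.4 193.7] [533.2  75.4 193.8]
210 tip [518.1  76.6 229. ] bar y [76.8 77.9] scene end/mid on plane [479.9  76.8 194.6] [532.4  76.8 194.6]
[99, 56, 92, 45, 2675]
blue [31, 0, 232, 57, 9295] [138.7, 24.0]
blue [306, 8, 97, 13, 775] [356.3, 13.1]
blue [538, 64, 22, 20, 212] [552.5, 75.7]
blue [139, 165, 30, 19, 367] [154.2, 174.3]
blue [231, 170, 28, 28, 453] [243.1, 184.2]
blue [255, 370, 26, 31, 441] [269.7, 384.3]
```

View pics/s6p.png

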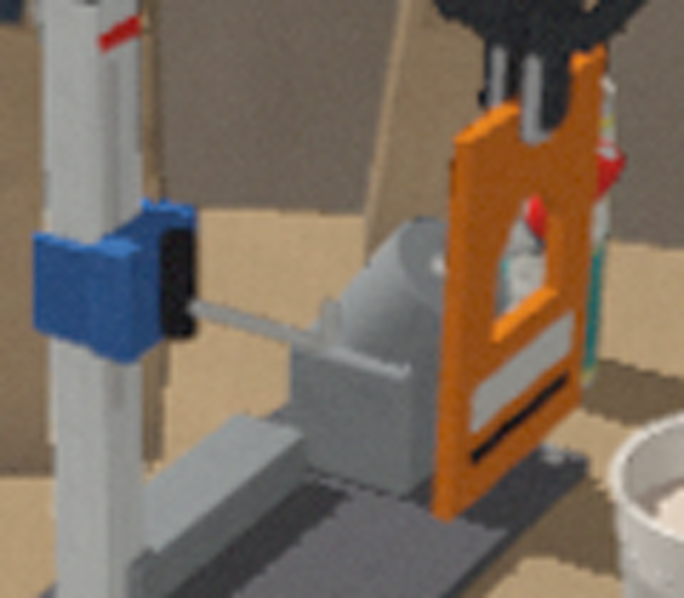

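The apparent long bar was partly the edge of the winch box. The real upturned tip is at crop (328,303), foot (335,352), which is scene pixel about (282.5,188). The panel's near top corner is at crop (462,133), and the pads end well above the window's top edge.

```bash
python3 - <<'E'
from h import *
from rig import viewer
import pickle
np.set_printoptions(precision=1,suppress=True)
i,s=pickle.load(open("pics/w6.pkl","rb"));js=viewer.camera_info("scene")
c=lambda x,y:(225+x/5.7,135+y/5.7)
print("tip top",tri([ray(i,(398.3,216)),ray(js,c(328,304))]))
print("tip foot/bar end (y72)",[ (lambda C,D:C+D*((72-C[1])/D[:,1:2]))(*ray(js,[c(335,355),c(328,302),c(262,327),c(194,303),c(180,228),c(180,338)]))])
for y in(132,137,142): print("panel TL, lowL",y,(lambda C,D:C+D*((y-C[1])/D[:,1:2]))(*ray(js,[c(463,133),c(440,512),c(455,140)])))
print("window low mid etc y=77",(lambda C,D:C+D*((77-C[1])/D[:,1:2]))(*ray(js,[c(530,200),c(525,312),c(540,142)])))
# w6 panel left corner
im=cv2.imread("pics/w6.png");m=mask(im,(5,150,60),(17,255,255))
for r in(130,134,138,142,150,160,170,180,200,220,240): 
    k=np.where(m[r,270:310])[0];print(r,(270+k.min(),270+k.max()) if len(k) else None,end=" ")
E
```

```text
tip top (array([524.3,  70.6, 210.6]), [0.9, 0.9])
tip foot/bar end (y72) [array([[518.1,  72. , 187.6],
       [522.4,  72. , 212.4],
       [556.5,  72. , 190. ],
       [593.1,  72. , 191.2],
       [600.6,  72. , 226.5],
       [600.8,  72. , 171.1]])]
panel TL, lowL 132 [[426.2 132.  338.9]
 [428.6 132.  167.9]
 [429.6 132.  335.1]]
panel TL, lowL 137 [[423.5 137.  341.5]
 [425.8 137.  171.3]
 [426.8 137.  337.7]]
panel TL, lowL 142 [[420.7 142.  344. ]
 [423.  142.  174.8]
 [424.  142.  340.2]]
window low mid etc y=77 [[424.2  77.  289.8]
 [423.4  77.  238.9]
 [421.2  77.  316.3]]
130 (np.int64(286), np.int64(290)) 134 (np.int64(280), np.int64(291)) 138 (np.int64(279), np.int64(290)) 142 (np.int64(279), np.int64(291)) 150 (np.int64(277), np.int64(293)) 160 (np.int64(270), np.int64(295)) 170 (np.int64(274), np.int64(295)) 180 (np.int64(274), np.int64(295)) 200 (np.int64(275), np.int64(294)) 220 (np.int64(275), np.int64(294)) 240 (np.int64(275), np.int64(294))
```

```bash
python3 - <<'E'
from h import *
import pickle
np.set_printoptions(precision=1,suppress=True)
i,s=pickle.load(open("pics/w6.pkl","rb"))
im=cv2.imread("pics/w6.png");print(im[146:172:1,285].tolist())
for r in(158,160,162): print(onz(i,[(276,r),(285,r),(294,r)],341))
R=sR(s).as_matrix();print(R)
E
```

```text
[[16, 60, 124], [15, 60, 124], [19, 60, 124], [15, 58, 121], [19, 60, 122], [16, 58, 121], [16, 60, 122], [13, 59, 124], [17, 62, 124], [17, 61, 125], [14, 58, 123], [14, 58, 122], [16, 57, 120], [13, 58, 121], [16, 70, 149], [24, 96, 203], [32, 120, 238], [34, 127, 246], [34, 131, 247], [35, 131, 247], [34, 130, 247], [34, 130, 247], [34, 130, 246], [33, 129, 246], [34, 130, 247], [33, 128, 246]]
[[426.5 132.  341. ]
 [429.9 132.1 341. ]
 [433.3 132.2 341. ]]
[[426.6 131.3 341. ]
 [429.9 131.4 341. ]
 [433.3 131.5 341. ]]
[[426.6 130.5 341. ]
 [429.9 130.6 341. ]
 [433.3 130.7 341. ]]
[[ 0.  1.  0.]
 [ 0.  0. -1.]
 [-1.  0. -0.]]
```

{"api": "carry_out", "payload": {"targets": [{"x":0.03,"y":0,"z":0,"ax":0,"ay":0,"az":0,"hand":-1},{"x":0.06,"y":0,"z":0,"ax":0,"ay":0,"az":0,"hand":-1},{"x":0.06,"y":0,"z":-0.025,"ax":0,"ay":0,"az":0,"hand":-1},{"x":0.06,"y":0,"z":-0.05,"ax":0,"ay":0,"az":0,"hand":-1},{"x":0.06,"y":0,"z":-0.072,"ax":0,"ay":0,"az":0,"hand":-1}]}}

```text
time_s: 7.72
eef_pos: [491.3, 76.4, 246.5]
ee_rot: [0.508, 0.492, 0.508, -0.492]
force: [-0.1, -0.4, -2.8]
grip_width: 0.073
```

{"api": "carry_out", "payload": {"targets": [{"x":0.0,"y":0,"z":0,"ax":0,"ay":0,"az":0,"hand":-1},{"x":0.0,"y":0,"z":0,"ax":0,"ay":0,"az":0,"hand":-1}]}}

```text
time_s: 7.98
eef_pos: [491.9, 76.2, 248.5]
ee_rot: [0.508, 0.493, 0.507, -0.491]
force: [0.1, -0.5, -2.9]
grip_width: 0.074
```

```bash
python3 snap.py w7;python3 - <<'E'
from h import *
import pickle
from rig import viewer
np.set_printoptions(precision=1,suppress=True)
i,s=pickle.load(open("pics/w7.pkl","rb"));im=cv2.imread("pics/w7.png")
S=viewer.capture("scene");cv2.imwrite("pics/s7.png",S)
w=cv2.resize(im[100:300,230:500],(800,592),interpolation=cv2.INTER_CUBIC)
g=cv2.resize(S[135:255,215:335],(400,400),interpolation=cv2.INTER_CUBIC)
cv2.imwrite("pics/c7.png",np.hstack([cv2.resize(w,(400,400)),g]))
print("expected tip px w",proj(i,[[524,71,210.6],[547,72,191.5]]),"scene",proj(viewer.camera_info("scene"),[[524,71,210.6],[490,71,224]]))
t=proj(i,[[524,71,210.6]])[0].astype(int)
print(cv2.cvtColor(im,6)[t[1]-10:t[1]+14,t[0]-10:t[0]+12])
E
```

```text
[491.9  76.2 248.5] [ 0.5081  0.4928  0.5075 -0.4914] 0.006 7.975
expected tip px w [[336.9 247.5]
 [367.1 235.6]] scene [[282.2 188.3]
 [294.1 187.1]]
[[ 99 100  98  95  98 100  99 101 101 101 103 104 104 103 106 112 122 128
  137 140 140 142]
 [101  98  97  95  98  97 100 102 102 103 105 102 103 104 104 108 117 126
  134 138 135 138]
 [ 99  99  97  96  96  96 100 101 103 102 103 104 104 104 103 105 114 124
  131 131 134 134]
 [ 99  99  97  95  95  96 100 101 102 102 103 103 105 104 103 105 110 120
  127 129 129 129]
 [100  98  97  96  95  95  99  99 102 102 105 106 105 105 106 105 106 110
  116 118 120 119]
 [ 99  97  99  96  94  95  96 100 100 104 107 111 112 112 112 110 106 105
  105 107 107 108]
 [101 100  99  98  95  94  96 100 105 109 116 117 119 121 120 117 112 106
  102 101 101 100]
 [ 98  99  98  98  95  94  97 101 109 116 121 124 125 127 127 125 120 114
  105  99 100  98]
 [101  99  99  98  96  95  97 105 113 119 124 129 131 133 131 130 125 120
  112 104 100 100]
 [ 98  99  99 100  97  96  98 107 118 122 129 132 135 135 136 132 129 124
  116 105 101 101]
 [ 99  98  98  98 
[... 584 characters left out ...]
0 114 118 118 118 113 109 103
  101  99  99  99]
 [100 100  97  99  99 100  98  97  97 101 102 105 107 107 108 103 100 100
   99 100 100  99]
 [100  98  99  99  99 100  98  97  97  98 100 100 100 101 101 103  98 100
   98 100 100  99]
 [100  98  98  98 100 100  98  96  97  98  98 100  99 101 100  99  98  98
   98 100 100  99]
 [ 99  99  98 100 100  99  98  98  97  98  99 100  98 101  99  99  98  99
   99 100  99  99]
 [ 98  99  99  98  99 100  97  98  96  96 100 100 101 100 100 100 100  99
   99 100 101 100]
 [101 100  98  98  99  97  96  96  97  98 100 100  99 101  99 100  98  98
  101 100 100 100]
 [100 100  99  98  99 100  97  96  97  97  98 100 100 102 101  99  98  98
   99 100 100 100]]
```

The close view puts the tip at (525,71,211), within 2 mm of the estimate. I'll pass the window over the tip and then lower.

{"api": "carry_out", "payload": {"targets": [{"x":0.012,"y":0,"z":0,"ax":0,"ay":0,"az":0,"hand":-1},{"x":0.024,"y":0,"z":0,"ax":0,"ay":0,"az":0,"hand":-1},{"x":0.036,"y":0.001,"z":0,"ax":0,"ay":0,"az":0,"hand":-1},{"x":0.048,"y":0.001,"z":0,"ax":0,"ay":0,"az":0,"hand":-1},{"x":0.056,"y":0.001,"z":0,"ax":0,"ay":0,"az":0,"hand":-1}]}}

```text
time_s: 8.7
eef_pos: [548.2, 77.1, 247.2]
ee_rot: [0.508, 0.492, 0.508, -0.492]
force: [-0.7, 0.6, -2.5]
grip_width: 0.074
```

{"api": "carry_out", "payload": {"targets": [{"x":0,"y":0,"z":-0.008,"ax":0,"ay":0,"az":0,"hand":-1},{"x":0,"y":0,"z":-0.016,"ax":0,"ay":0,"az":0,"hand":-1},{"x":0,"y":0,"z":-0.024,"ax":0,"ay":0,"az":0,"hand":-1},{"x":0,"y":0,"z":-0.028,"ax":0,"ay":0,"az":0,"hand":-1},{"x":0,"y":0,"z":-0.028,"ax":0,"ay":0,"az":0,"hand":-1}]}}

```text
time_s: 9.32
eef_pos: [547.3, 77.1, 219.3]
ee_rot: [0.508, 0.492, 0.508, -0.492]
force: [0.3, -0.7, -3.2]
grip_width: 0.076
```

{"api": "carry_out", "payload": {"targets": [{"x":0,"y":0,"z":-0.004,"ax":0,"ay":0,"az":0,"hand":-1},{"x":0,"y":0,"z":-0.008,"ax":0,"ay":0,"az":0,"hand":-1},{"x":0,"y":0,"z":-0.012,"ax":0,"ay":0,"az":0,"hand":-1},{"x":0,"y":0,"z":-0.016,"ax":0,"ay":0,"az":0,"hand":-1},{"x":0,"y":0,"z":-0.016,"ax":0,"ay":0,"az":0,"hand":-1}]}}

```text
time_s: 9.95
eef_pos: [547.5, 77.1, 203.3]
ee_rot: [0.508, 0.493, 0.508, -0.492]
force: [0.7, 0.6, 0.2]
grip_width: 0.072
```

```bash
python3 snap.py w8;python3 - <<'E'
from h import *
import pickle
from rig import viewer,ctrl
np.set_printoptions(precision=1,suppress=True)
print(ctrl.sense()["force"])
S=viewer.capture("scene");cv2.imwrite("pics/s8.png",S)
im=cv2.imread("pics/w8.png")
i,s=pickle.load(open("pics/w8.pkl","rb"))
print("exp tip",proj(i,[[525,71,210.6],[525,71,200],[525,71,190]]))
g=cv2.resize(S[135:255,215:335],(400,400),interpolation=cv2.INTER_CUBIC)
cv2.imwrite("pics/c8.png",np.hstack([cv2.resize(im[120:320,200:400],(400,400),interpolation=cv2.INTER_CUBIC),g]))
E
```

```text
[547.5  77.1 203.3] [ 0.5077  0.4925  0.5078 -0.4917] 0.008 9.95
[ 0.2  0.7 -0.9]
exp tip [[235.6 284.3]
 [238.7 273.5]
 [241.3 264.6]]
```

{"api": "carry_out", "payload": {"targets": [{"x":0,"y":0,"z":-0.004,"ax":0,"ay":0,"az":0,"hand":-1},{"x":0,"y":0,"z":-0.007,"ax":0,"ay":0,"az":0,"hand":-1},{"x":0,"y":0,"z":-0.007,"ax":0,"ay":0,"az":0,"hand":-1}]}}

```text
time_s: 10.42
eef_pos: [547.5, 77.1, 196.3]
ee_rot: [0.508, 0.493, 0.508, -0.492]
force: [0.8, 0.9, -0.5]
grip_width: 0.077
```

```bash
python3 - <<'E'
from h import *
from rig import viewer,ctrl
f=[]
for k in range(8): viewer.capture("scene");f.append(ctrl.sense()["force"])
print(np.mean(f,0),np.std(f,0),ctrl.sense()["eef_pos"])
S=viewer.capture("scene");cv2.imwrite("pics/s8.png",S)
im=viewer.capture("wrist")
g=cv2.resize(S[135:255,215:335],(400,400),interpolation=cv2.INTER_CUBIC)
cv2.imwrite("pics/c8.png",np.hstack([cv2.resize(im[120:320,180:380],(400,400),interpolation=cv2.INTER_CUBIC),g]))
E
```

```text
[ 1.32838033 -0.0689373  -0.0094472 ] [0.24842451 0.38033635 0.46235531] [547.47359461  77.09886006 196.55470373]
```

View pics/c8.png

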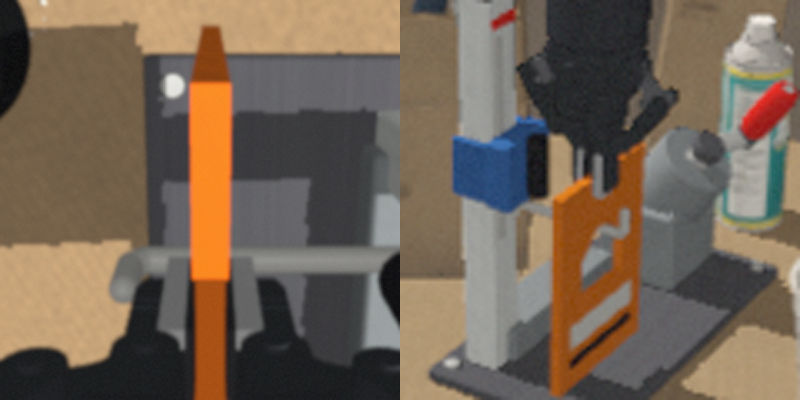

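The hook passes through the window and carries the load, with the wrist force at about 0. I'll open slightly and lift straight off.

{"api": "carry_out", "payload": {"targets": [{"x":0,"y":0,"z":0,"ax":0,"ay":0,"az":0,"hand":-0.55},{"x":0,"y":0,"z":0,"ax":0,"ay":0,"az":0,"hand":-0.55},{"x":0,"y":0,"z":0,"ax":0,"ay":0,"az":0,"hand":-0.55},{"x":0,"y":0,"z":0.005,"ax":0,"ay":0,"az":0,"hand":-0.55},{"x":0,"y":0,"z":0.02,"ax":0,"ay":0,"az":0,"hand":-0.55}]}}

```text
time_s: 11.55
eef_pos: [547.2, 77.1, 216.8]
ee_rot: [0.507, 0.492, 0.508, -0.492]
force: [0.3, 0.5, -0.5]
grip_width: 0.224
```

{"api": "carry_out", "payload": {"targets": [{"x":0,"y":0,"z":0.02,"ax":0,"ay":0,"az":0,"hand":-0.55},{"x":0,"y":0,"z":0.06,"ax":0,"ay":0,"az":0,"hand":-0.55},{"x":-0.02,"y":0,"z":0.1,"ax":0,"ay":0,"az":0,"hand":-0.55},{"x":-0.06,"y":-0.02,"z":0.12,"ax":0,"ay":0,"az":0,"hand":0},{"x":-0.09,"y":-0.06,"z":0.12,"ax":0,"ay":0,"az":0,"hand":0}]}}

```text
time_s: 12.18
eef_pos: [456.6, 17.2, 339.2]
ee_rot: [0.51, 0.493, 0.507, -0.49]
force: [0.1, -1.5, 1.0]
grip_width: 0.499
```

```bash
python3 - <<'E'
from h import *
from rig import viewer,ctrl
s=ctrl.sense();print(s["eef_pos"],s["force"],s["grip_width"])
P=None
for k in range(6):
    S=viewer.capture("scene")
    m=mask(S,(5,170,90),(18,255,255));b=[x for x in blobs(m,300) if 220<x[1][0]<310 and 150<x[1][1]<245]
    print([ (x[0],x[1]) for x in b])
cv2.imwrite("pics/s9.png",S)
it,js=viewer.camera_info("top"),viewer.camera_info("scene")
T=viewer.capture("top");cv2.imwrite("pics/t9.png",T)
for n,im in(("t",T),("s",S)):
    print(n,[(x[0],x[1]) for x in blobs(mask(im,(0,180,100),(4,255,255)),60)])
E
```

```text
[456.55838913  17.17270335 339.24239885] [ 0.14866663 -1.48172775  0.99978609] 0.49931887505967776
[([260, 177, 28, 76, 1132], [272.4, 212.4])]
[([260, 177, 28, 76, 1134], [272.4, 212.3])]
[([260, 177, 28, 76, 1128], [272.4, 212.3])]
[([260, 177, 28, 76, 1132], [272.4, 212.3])]
[([260, 177, 28, 76, 1131], [272.4, 212.4])]
[([260, 177, 28, 76, 1132], [272.4, 212.3])]
t [([180, 52, 39, 16, 264], [194.6, 58.2]), ([163, 66, 26, 71, 345], [176.3, 99.8]), ([354, 219, 12, 18, 117], [359.4, 226.9])]
s [([318, 160, 16, 17, 132], [324.8, 168.3]), ([67, 214, 56, 49, 443], [94.0, 235.5]), ([80, 239, 21, 18, 70], [90.6, 247.3]), ([110, 264, 13, 11, 63], [116.7, 268.3])]
```

The panel hangs still on the hook: its centroid is stable in 6 frames. Next is the crank, and I'll approach along the grip's axis.

```bash
python3 - <<'E'
from h import *
from rig import ctrl
s=ctrl.sense();R=tool(np.radians(2),np.radians(35))
print(delta(s,[497,-191,228],R))
E
```

```text
(array([ 0.0391, -0.2086, -0.1086]), array([ 0.0194, -0.6099,  0.0024]))
```

{"api": "carry_out", "payload": {"targets": [{"x":0.0,"y":-0.05,"z":0,"ax":0.005,"ay":-0.15,"az":0,"hand":0.2},{"x":0.0,"y":-0.1,"z":0,"ax":0.01,"ay":-0.3,"az":0,"hand":0.2},{"x":0.02,"y":-0.155,"z":-0.03,"ax":0.015,"ay":-0.46,"az":0,"hand":0.2},{"x":0.039,"y":-0.207,"z":-0.06,"ax":0.019,"ay":-0.61,"az":0,"hand":0.2},{"x":0.039,"y":-0.207,"z":-0.1,"ax":0.019,"ay":-0.61,"az":0,"hand":0.2}]}}

```text
time_s: 13.15
eef_pos: [496.4, -192.8, 235.2]
ee_rot: [0.632, 0.623, 0.335, -0.317]
force: [0.2, 0.6, -0.4]
grip_width: 0.6
```

{"api": "carry_out", "payload": {"targets": [{"x":0,"y":0,"z":0,"ax":0,"ay":0,"az":0,"hand":0.2},{"x":0,"y":0,"z":0,"ax":0,"ay":0,"az":0,"hand":0.2}]}}

```text
time_s: 13.4
eef_pos: [497.4, -189.5, 238.3]
ee_rot: [0.633, 0.622, 0.336, -0.316]
force: [0.3, -0.4, 0.5]
grip_width: 0.599
```

```bash
python3 snap.py w10; python3 - <<'E'
from h import *
import pickle
np.set_printoptions(precision=1,suppress=True)
i,s=pickle.load(open("pics/w10.pkl","rb"));im=cv2.imread("pics/w10.png")
R=sR(s).as_matrix();print("tool x",R[:,0].round(3))
m=mask(im,(0,170,90),(5,255,255))|mask(im,(176,170,90),(180,255,255))
for st,ce,M in blobs(m,150):
    c=cv2.findContours(M.astype(np.uint8),0,cv2.CHAIN_APPROX_NONE)[0][0];print(st,ce,cv2.minAreaRect(c))
    for r in range(st[1],st[1]+st[3],4): k=np.where(M[r])[0];print((r,k.min(),k.max()),end=" ")
G=np.array([543.5,-190,162.5]);a=-R[:,0]
print("\npredicted centre, outer, foot:",proj(i,[G,G+30*a,G-30*a]))
E
```

```text
[ 497.4 -189.5  238.3] [ 0.633   0.6217  0.3364 -0.3156] 0.017 13.4
tool x [ 0.6  0.  -0.8]
[258, 196, 35, 51, 1210] [275.6, 219.5] ((275.0, 221.0), (50.0, 34.0), 90.0)
(196, np.int64(276), np.int64(278)) (200, np.int64(267), np.int64(285)) (204, np.int64(264), np.int64(289)) (208, np.int64(262), np.int64(291)) (212, np.int64(261), np.int64(292)) (216, np.int64(259), np.int64(292)) (220, np.int64(258), np.int64(292)) (224, np.int64(258), np.int64(292)) (228, np.int64(258), np.int64(292)) (232, np.int64(258), np.int64(292)) (236, np.int64(259), np.int64(290)) (240, np.int64(262), np.int64(287)) (244, np.int64(267), np.int64(282)) 
predicted centre, outer, foot: [[277.2 215.6]
 [276.1 229.3]
 [277.9 204.8]]
```

The grip's outline agrees with the prediction to within about 2 px (its maximum width of 35 px fits a 26 mm barrel at the expected depth). I'll advance and close on it.

{"api": "carry_out", "payload": {"targets": [{"x":-0.006,"y":-0.001,"z":-0.004,"ax":0,"ay":0,"az":0,"hand":0.2},{"x":0.009,"y":-0.001,"z":-0.0255,"ax":0,"ay":0,"az":0,"hand":0.2},{"x":0.024,"y":-0.001,"z":-0.047,"ax":0,"ay":0,"az":0,"hand":0.2},{"x":0.039,"y":-0.0015,"z":-0.0685,"ax":0,"ay":0,"az":0,"hand":0.2},{"x":0.054,"y":-0.0015,"z":-0.09,"ax":0,"ay":0,"az":0,"hand":0.2}]}}

```text
time_s: 14.08
eef_pos: [551.1, -191.3, 146.6]
ee_rot: [0.633, 0.622, 0.336, -0.316]
force: [0.7, 0.4, -0.2]
grip_width: 0.599
```

{"api": "carry_out", "payload": {"targets": [{"x":0,"y":0,"z":0,"ax":0,"ay":0,"az":0,"hand":-1},{"x":0,"y":0,"z":0,"ax":0,"ay":0,"az":0,"hand":-1},{"x":0,"y":0,"z":0,"ax":0,"ay":0,"az":0,"hand":-1},{"x":0,"y":0,"z":0,"ax":0,"ay":0,"az":0,"hand":-1},{"x":0,"y":0,"z":0,"ax":0,"ay":0,"az":0,"hand":-1}], "grip_force": 50}}

```text
time_s: 14.7
eef_pos: [550.3, -191.1, 147.3]
ee_rot: [0.632, 0.622, 0.336, -0.316]
force: [7.8, 1.9, -5.5]
grip_width: 0.299
```

```bash
python3 - <<'E'
from h import *
from rig import viewer,ctrl
np.set_printoptions(precision=2,suppress=True)
f=[]
for k in range(6): viewer.capture("scene");s=ctrl.sense();f.append(np.r_[s["force"],s["wrist_torque"]])
print(np.mean(f,0),s["eef_pos"],s["grip_width"],s["ee_rot"])
E
```

```text
[ 8.12  1.56 -7.33  0.15 -0.03  0.12] [ 550.28 -191.03  147.26] 0.2978414694675633 [ 0.63  0.62  0.34 -0.32]
```

The grip is held: opening 25 mm, with an axial squeeze of about 10 N. I'll plan the circle (clockwise means going down the slope from here) and try a short first arc to check the centre.

```bash
cat > circ.py <<'E'
import sys,numpy as np
# args: phi0(deg) phi_start(rad turned so far) step n [r]
def run(phi0,t0,steps):
    c,s=np.cos(np.radians(35)),np.sin(np.radians(35));p=np.radians(2)
    u=np.array([c*np.cos(p),c*np.sin(p),s]);v=np.array([-np.sin(p),np.cos(p),0])
    P=lambda t:55*(np.cos(np.radians(phi0)+t)*v+np.sin(np.radians(phi0)+t)*u)
    for t in steps: print(round(t,2),((P(t)-P(t0))/1e3).round(4).tolist())
if __name__=="__main__":
    a=[float(x) for x in sys.argv[1:]]
    n=int(a[3]);run(a[0],a[1],a[1]+a[2]*np.arange(1,n+1))
E
python3 circ.py 190.5 0 0.12 5
```

```text
0.12 [-0.0053, 0.0014, -0.0037]
0.24 [-0.0104, 0.0036, -0.0072]
0.36 [-0.0153, 0.0065, -0.0106]
0.48 [-0.0199, 0.0101, -0.0137]
0.6 [-0.0241, 0.0143, -0.0165]
```

{"api": "carry_out", "payload": {"targets": [{"x":-0.005,"y":0.0015,"z":-0.0045,"ax":0,"ay":0,"az":0,"hand":-1},{"x":-0.01,"y":0.0035,"z":-0.008,"ax":0,"ay":0,"az":0,"hand":-1},{"x":-0.015,"y":0.0065,"z":-0.0115,"ax":0,"ay":0,"az":0,"hand":-1},{"x":-0.0195,"y":0.01,"z":-0.0145,"ax":0,"ay":0,"az":0,"hand":-1},{"x":-0.0235,"y":0.0145,"z":-0.0175,"ax":0,"ay":0,"az":0,"hand":-1}]}}

```text
time_s: 15.62
eef_pos: [528.2, -175.8, 131.8]
ee_rot: [0.633, 0.623, 0.336, -0.314]
force: [13.3, 9.6, 6.9]
grip_width: 0.3
```

```bash
cat > st.py <<'E'
from h import *
from rig import viewer,ctrl
np.set_printoptions(precision=2,suppress=True)
f=[]
for k in range(2): S=viewer.capture("scene");s=ctrl.sense();f.append(s["force"])
f=np.mean(f,0);c,q=np.cos(np.radians(35)),np.sin(np.radians(35))
print("F",f,"axial-in",f@[q,0,-c],"u",f@[c,0,q],"v",f[1],s["eef_pos"],s["grip_width"].round(3),"t",s["time_s"])
m=mask(S,(5,170,90),(18,255,255));print([(x[0],x[1]) for x in blobs(m,250) if 220<x[1][0]<310 and 120<x[1][1]<245])
E
python3 st.py; python3 circ.py 190.5 0.6 0.2 5
```

```text
0.8 [-0.006, 0.0083, -0.004]
1.0 [-0.0106, 0.0178, -0.0069]
1.2 [-0.0135, 0.0283, -0.0087]
1.4 [-0.0146, 0.0392, -0.0093]
1.6 [-0.014, 0.0501, -0.0086]Traceback (most recent call last):
  File "st.py", line 7, in <module>
    print("F",f,"axial-in",f@[q,0,-c],"u",f@[c,0,q],"v",f[1],s["eef_pos"],s["grip_width"].round(3),"t",s["time_s"])
                                                                          ^^^^^^^^^^^^^^^^^^^^^
AttributeError: 'float' object has no attribute 'round'
```

The force is 17 N radially inward and 4 N tangential, so the starting phase is nearer 194°. I'll correct that and continue.

```bash
sed -i 's/s\["grip_width"\].round(3)/round(s["grip_width"],3)/' st.py; cat > circ.py <<'E'
import sys,numpy as np
# args: phi0(deg) r dx dy dz(commanded so far, mm) t0 step n
a=[float(x) for x in sys.argv[1:]];ph=np.radians(a[0]);r=a[1];d=np.array(a[2:5]);t0,st,n=a[5],a[6],int(a[7])
c,s=np.cos(np.radians(35)),np.sin(np.radians(35));p=np.radians(2)
u=np.array([c*np.cos(p),c*np.sin(p),s]);v=np.array([-np.sin(p),np.cos(p),0])
P=lambda t:r*(np.cos(ph+t)*v+np.sin(ph+t)*u)
for t in t0+st*np.arange(1,n+1): print(round(t,2),((P(t)-P(0)-d)).round(1).tolist())
E
python3 st.py; python3 circ.py 194 55 -24 14.5 -16.5 0.6 0.2 5
```

```text
F [ 8.16 12.24  5.76] axial-in -0.040547912168342866 u 9.99134729060623 v 12.237423853900722 [ 527.87 -175.25  131.5 ] 0.298 t 15.825
[([260, 176, 28, 76, 1141], [272.4, 210.9])]
0.8 [-4.9, 10.2, -3.1]
1.0 [-9.0, 20.1, -5.7]
1.2 [-11.4, 30.7, -7.2]
1.4 [-12.0, 41.7, -7.3]
1.6 [-10.8, 52.5, -6.2]
```

{"api": "carry_out", "payload": {"targets": [{"x":-0.005,"y":0.01,"z":-0.003,"ax":0,"ay":0,"az":0,"hand":-1},{"x":-0.009,"y":0.02,"z":-0.0055,"ax":0,"ay":0,"az":0,"hand":-1},{"x":-0.0115,"y":0.0305,"z":-0.007,"ax":0,"ay":0,"az":0,"hand":-1},{"x":-0.012,"y":0.0415,"z":-0.0075,"ax":0,"ay":0,"az":0,"hand":-1},{"x":-0.011,"y":0.0525,"z":-0.006,"ax":0,"ay":0,"az":0,"hand":-1}]}}

```text
time_s: 16.45
eef_pos: [516.6, -125.2, 124.8]
ee_rot: [0.633, 0.622, 0.334, -0.316]
force: [6.3, -4.8, 2.4]
grip_width: 0.296
```

```bash
python3 st.py; python3 circ.py 194 55 -35 67 -22.5 1.6 0.3 5
```

```text
F [ 4.79 -2.22  4.62] axial-in -1.041018468735268 u 6.572675523798827 v -2.2166808141757377 [ 516.89 -124.25  124.9 ] 0.299 t 16.55
[([260, 173, 28, 77, 1134], [272.4, 208.4])]
1.9 [5.2, 15.2, 3.6]
2.2 [13.6, 27.8, 9.9]
2.5 [24.8, 36.8, 17.9]
2.8 [37.7, 41.3, 27.1]
3.1 [51.2, 40.9, 36.5]
```

{"api": "carry_out", "payload": {"targets": [{"x":0.005,"y":0.015,"z":0.0035,"ax":0,"ay":0,"az":0,"hand":-1},{"x":0.0135,"y":0.028,"z":0.01,"ax":0,"ay":0,"az":0,"hand":-1},{"x":0.025,"y":0.037,"z":0.018,"ax":0,"ay":0,"az":0,"hand":-1},{"x":0.0375,"y":0.0415,"z":0.027,"ax":0,"ay":0,"az":0,"hand":-1},{"x":0.051,"y":0.041,"z":0.0365,"ax":0,"ay":0,"az":0,"hand":-1}]}}

```text
time_s: 17.18
eef_pos: [566.6, -82.9, 160.4]
ee_rot: [0.632, 0.622, 0.337, -0.316]
force: [-10.3, -6.0, 5.1]
grip_width: 0.297
```

```bash
python3 st.py; python3 circ.py 194 55 16 108 14 3.1 0.3 5
```

```text
F [-4.17 -0.22  6.43] axial-in -7.658711984828708 u 0.2701398042701976 v -0.224010157438007 [567.67 -83.33 161.24] 0.301 t 17.275
[([260, 170, 28, 77, 1146], [272.5, 205.0])]
3.4 [13.0, -5.4, 8.8]
3.7 [24.1, -15.0, 16.3]
4.0 [32.3, -28.1, 21.8]
4.3 [37.1, -43.5, 24.7]
4.6 [37.9, -60.0, 24.9]
```

{"api": "carry_out", "payload": {"targets": [{"x":0.0125,"y":-0.0055,"z":0.0095,"ax":0,"ay":0,"az":0,"hand":-1},{"x":0.0235,"y":-0.015,"z":0.017,"ax":0,"ay":0,"az":0,"hand":-1},{"x":0.032,"y":-0.028,"z":0.0225,"ax":0,"ay":0,"az":0,"hand":-1},{"x":0.0365,"y":-0.0435,"z":0.0255,"ax":0,"ay":0,"az":0,"hand":-1},{"x":0.0375,"y":-0.06,"z":0.0255,"ax":0,"ay":0,"az":0,"hand":-1}]}}

```text
time_s: 17.9
eef_pos: [605.6, -142.8, 186.8]
ee_rot: [0.633, 0.623, 0.336, -0.315]
force: [4.7, 3.1, 2.6]
grip_width: 0.298
```

```bash
python3 st.py; python3 circ.py 194 55 53.5 48 39.5 4.6 0.35 5
```

```text
F [ 6.03 -1.84  5.32] axial-in -0.8972680776456935 u 7.986434240317447 v -1.841155436339308 [ 605.34 -144.59  186.7 ] 0.299 t 18.0
[([260, 166, 29, 78, 1160], [272.6, 201.4])]
4.95 [-3.7, -18.4, -3.9]
5.3 [-12.7, -33.9, -10.6]
5.65 [-25.6, -44.6, -19.9]
6.0 [-40.8, -49.1, -30.6]
6.35 [-56.4, -47.1, -41.5]
```

{"api": "carry_out", "payload": {"targets": [{"x":-0.003,"y":-0.0185,"z":-0.0035,"ax":0,"ay":0,"az":0,"hand":-1},{"x":-0.012,"y":-0.034,"z":-0.01,"ax":0,"ay":0,"az":0,"hand":-1},{"x":-0.025,"y":-0.0445,"z":-0.0195,"ax":0,"ay":0,"az":0,"hand":-1},{"x":-0.04,"y":-0.049,"z":-0.03,"ax":0,"ay":0,"az":0,"hand":-1},{"x":-0.056,"y":-0.047,"z":-0.041,"ax":0,"ay":0,"az":0,"hand":-1}]}}

```text
time_s: 18.62
eef_pos: [548.3, -190.7, 145.4]
ee_rot: [0.633, 0.622, 0.335, -0.316]
force: [0.2, 6.4, 9.5]
grip_width: 0.301
```

```bash
python3 st.py; python3 circ.py 194 55 -3 1 -2 6.35 0.35 5;echo; python3 circ.py 194 55 -3 1 -2 6.35 0.35 10|tail -5
```

```text
F [-12.26  -1.2   14.2 ] axial-in -18.66215404933298 u -1.9018083056415283 v -1.2014453898249249 [ 547.05 -189.87  144.37] 0.297 t 18.725
[([260, 162, 29, 78, 1180], [272.7, 197.6])]
6.7 [-14.1, 8.4, -9.7]
7.05 [-25.1, 22.2, -17.1]
7.4 [-31.6, 39.7, -21.2]
7.75 [-32.8, 58.8, -21.6]
8.1 [-28.6, 77.2, -18.2]

8.45 [-19.4, 92.6, -11.4]
8.8 [-6.5, 103.2, -2.1]
9.15 [8.7, 107.6, 8.7]
9.5 [24.4, 105.4, 19.5]
9.85 [38.5, 96.8, 29.2]
```

{"api": "carry_out", "payload": {"targets": [{"x":-0.0145,"y":0.0085,"z":-0.0075,"ax":0,"ay":0,"az":0,"hand":-1},{"x":-0.0255,"y":0.022,"z":-0.015,"ax":0,"ay":0,"az":0,"hand":-1},{"x":-0.032,"y":0.0395,"z":-0.019,"ax":0,"ay":0,"az":0,"hand":-1},{"x":-0.033,"y":0.0585,"z":-0.0195,"ax":0,"ay":0,"az":0,"hand":-1},{"x":-0.029,"y":0.077,"z":-0.016,"ax":0,"ay":0,"az":0,"hand":-1}]}}

```text
time_s: 19.35
eef_pos: [519.6, -113.3, 127.9]
ee_rot: [0.632, 0.622, 0.336, -0.317]
force: [25.7, -9.1, -16.9]
grip_width: 0.298
```

```bash
python3 st.py; python3 circ.py 194 55 -32 78 -18 8.1 0.35 5
```

```text
F [ 23.24  -3.04 -17.36] axial-in 27.55052503605884 u 9.082944165391584 v -3.040856688461741 [ 520.16 -112.39  128.22] 0.296 t 19.45
[([260, 158, 29, 78, 1189], [272.8, 193.6])]
8.45 [9.6, 15.6, 4.6]
8.8 [22.5, 26.2, 13.9]
9.15 [37.7, 30.6, 24.7]
9.5 [53.4, 28.4, 35.5]
9.85 [67.5, 19.8, 45.2]
```

{"api": "carry_out", "payload": {"targets": [{"x":0.0095,"y":0.0155,"z":0.0055,"ax":0,"ay":0,"az":0,"hand":-1},{"x":0.0225,"y":0.026,"z":0.015,"ax":0,"ay":0,"az":0,"hand":-1},{"x":0.0375,"y":0.0305,"z":0.0255,"ax":0,"ay":0,"az":0,"hand":-1},{"x":0.053,"y":0.0285,"z":0.0365,"ax":0,"ay":0,"az":0,"hand":-1},{"x":0.067,"y":0.02,"z":0.046,"ax":0,"ay":0,"az":0,"hand":-1}]}}

```text
time_s: 20.08
eef_pos: [585.6, -91.9, 173.7]
ee_rot: [0.631, 0.622, 0.338, -0.316]
force: [-7.0, -2.5, 0.2]
grip_width: 0.295
```

```bash
python3 st.py; python3 circ.py 194 55 35 98 28 9.85 0.35 5
```

```text
F [1.88 1.04 2.42] axial-in -0.9029947090251893 u 2.9225394041681785 v 1.0435169494950358 [586.79 -93.28 174.66] 0.298 t 20.175
[([260, 154, 29, 78, 1196], [272.9, 189.6])]
10.2 [11.4, -14.2, 6.5]
10.55 [17.8, -31.8, 10.5]
10.9 [18.8, -50.9, 10.8]
11.25 [14.5, -69.2, 7.3]
11.6 [5.2, -84.5, 0.5]
```

{"api": "carry_out", "payload": {"targets": [{"x":0.0115,"y":-0.014,"z":0.0075,"ax":0,"ay":0,"az":0,"hand":-1},{"x":0.0175,"y":-0.032,"z":0.0115,"ax":0,"ay":0,"az":0,"hand":-1},{"x":0.0185,"y":-0.051,"z":0.0115,"ax":0,"ay":0,"az":0,"hand":-1},{"x":0.0145,"y":-0.069,"z":0.0085,"ax":0,"ay":0,"az":0,"hand":-1},{"x":0.005,"y":-0.0845,"z":0.0015,"ax":0,"ay":0,"az":0,"hand":-1}]}}

```text
time_s: 20.8
eef_pos: [591.7, -178.1, 176.3]
ee_rot: [0.633, 0.622, 0.335, -0.316]
force: [1.7, 2.6, 1.0]
grip_width: 0.298
```

```bash
python3 st.py; python3 circ.py 194 55 40 13.5 29.5 11.6 0.35 5
```

```text
F [-2.04 -4.36  5.52] axial-in -5.694069040392317 u 1.4942931537352788 v -4.359950625580618 [ 590.7  -179.12  175.54] 0.3 t 20.9
[([261, 150, 28, 78, 1206], [273.1, 185.1])]
11.95 [-12.8, -10.4, -10.4]
12.3 [-28.1, -14.7, -21.2]
12.65 [-43.7, -12.3, -32.0]
13.0 [-57.7, -3.6, -41.7]
13.35 [-68.5, 10.5, -48.9]
```

{"api": "carry_out", "payload": {"targets": [{"x":-0.013,"y":-0.0105,"z":-0.009,"ax":0,"ay":0,"az":0,"hand":-1},{"x":-0.0285,"y":-0.0145,"z":-0.02,"ax":0,"ay":0,"az":0,"hand":-1},{"x":-0.044,"y":-0.0125,"z":-0.031,"ax":0,"ay":0,"az":0,"hand":-1},{"x":-0.058,"y":-0.0035,"z":-0.0405,"ax":0,"ay":0,"az":0,"hand":-1},{"x":-0.069,"y":0.0105,"z":-0.048,"ax":0,"ay":0,"az":0,"hand":-1}]}}

```text
time_s: 21.52
eef_pos: [522.3, -166.7, 128.0]
ee_rot: [0.632, 0.623, 0.336, -0.316]
force: [19.0, 8.8, 5.8]
grip_width: 0.301
```

```bash
python3 st.py; python3 circ.py 194 55 -29 24 -18.5 13.35 0.2 10
```

```text
F [3.84 4.44 4.61] axial-in -1.5712140575264564 u 5.790876189630842 v 4.438839325236897 [ 521.81 -164.91  127.53] 0.298 t 21.625
[([261, 145, 28, 79, 1223], [273.1, 181.0])]
13.55 [-3.7, 9.8, -3.6]
13.75 [-6.3, 20.3, -5.1]
13.95 [-7.0, 31.3, -5.4]
14.15 [-6.0, 42.2, -4.4]
14.35 [-3.2, 52.6, -2.2]
14.55 [1.2, 62.0, 1.2]
14.75 [7.1, 70.2, 5.5]
14.95 [14.2, 76.8, 10.6]
15.15 [22.3, 81.5, 16.4]
15.35 [31.0, 84.1, 22.6]
```

Getting near the top, so I'll use smaller steps and watch for the stop.

{"api": "carry_out", "payload": {"targets": [{"x":-0.004,"y":0.01,"z":-0.003,"ax":0,"ay":0,"az":0,"hand":-1},{"x":-0.0065,"y":0.0205,"z":-0.0045,"ax":0,"ay":0,"az":0,"hand":-1},{"x":-0.0075,"y":0.0315,"z":-0.0045,"ax":0,"ay":0,"az":0,"hand":-1},{"x":-0.0065,"y":0.042,"z":-0.0035,"ax":0,"ay":0,"az":0,"hand":-1},{"x":-0.0035,"y":0.0525,"z":-0.0015,"ax":0,"ay":0,"az":0,"hand":-1}]}}

```text
time_s: 22.25
eef_pos: [518.2, -120.0, 125.7]
ee_rot: [0.635, 0.619, 0.332, -0.321]
force: [-38.9, -55.0, -4.1]
grip_width: 0.297
```

```bash
python3 st.py; python3 circ.py 194 55 -32.5 76.5 -20 14.35 0.12 10
```

```text
F [-23.27 -40.05  -1.89] axial-in -11.79876984841721 u -20.1465837779794 v -40.0453179817481 [ 517.79 -120.46  125.6 ] 0.295 t 22.35
[([261, 144, 28, 78, 1222], [273.1, 179.0])]
14.47 [2.8, 5.9, 1.2]
14.59 [5.8, 11.3, 3.4]
14.71 [9.3, 16.2, 6.0]
14.83 [13.3, 20.6, 9.0]
14.95 [17.7, 24.3, 12.1]
15.07 [22.5, 27.4, 15.5]
15.19 [27.5, 29.7, 19.1]
15.31 [32.7, 31.3, 22.8]
15.43 [38.1, 32.1, 26.6]
15.55 [43.5, 32.1, 30.4]
```

The tangential force rose to about 45 N, so this is the stop. I'll confirm the height from the carriage before letting go.

```bash
python3 - <<'E'
from h import *
from rig import viewer,ctrl
np.set_printoptions(precision=1,suppress=True)
js=viewer.camera_info("scene");S=viewer.capture("scene");cv2.imwrite("pics/s20.png",S)
S0=cv2.imread("pics/scene0.png")
for im in(S0,S):
    b=[x for x in blobs(mask(im,(103,150,60),(120,255,255)),100) if 220<x[1][0]<270 and 60<x[1][1]<220];print([(x[0],x[1]) for x in b])
for z in(0,92,98,104): print(z,proj(js,[[625,110,200+z]]))
g=cv2.cvtColor(S0,6)[165:205,225:265].copy();r=cv2.matchTemplate(cv2.cvtColor(S,6)[100:210,215:280],g,5);_,mx,_,l=cv2.minMaxLoc(r);print("match",mx,(l[0]+215,l[1]+100),"from (225,165)")
print(ctrl.sense()["force"],ctrl.sense()["eef_pos"])
E
```

```text
[([231, 170, 28, 28, 456], [243.2, 184.2])]
[([229, 137, 30, 28, 496], [242.5, 151.1])]
0 [[240.1 187.4]]
92 [[239.4 153.8]]
98 [[239.3 151.6]]
104 [[239.3 149.3]]
match 0.778617262840271 (225, 133) from (225,165)
[-21.6 -37.2  -1.5] [ 517.8 -120.5  125.6]
```

{"api": "carry_out", "payload": {"targets": [{"x":0,"y":-0.002,"z":0,"ax":0,"ay":0,"az":0,"hand":-1},{"x":0,"y":-0.004,"z":-0.001,"ax":0,"ay":0,"az":0,"hand":-1},{"x":0,"y":-0.0045,"z":-0.001,"ax":0,"ay":0,"az":0,"hand":-1}]}}

```text
time_s: 22.78
eef_pos: [517.7, -121.4, 125.2]
ee_rot: [0.633, 0.621, 0.335, -0.318]
force: [-24.3, -13.4, 13.6]
grip_width: 0.298
```

```bash
python3 st.py; python3 - <<'E'
from h import *
import pickle
i6,_=pickle.load(open("pics/w6.pkl","rb"));i7,_=pickle.load(open("pics/w7.pkl","rb"))
print(tri([ray(i6,(398.3,216)),ray(i7,(338.9,247.7))]))
E
```

```text
F [-24.66 -15.19  14.23] axial-in -25.79825085069262 u -12.038747077312914 v -15.189137565988243 [ 517.67 -121.33  125.18] 0.293 t 22.875
[([261, 144, 28, 78, 1228], [273.1, 179.2])]
(array([525.22500109,  70.87921602, 210.53470933]), [0.0, 0.0])
```

The tip triangulation repeats to within a millimetre. A rigid tangential block of 63 N at a phase I had already passed freely twice can only be the stop. I'll let go and withdraw along the grip.

{"api": "carry_out", "payload": {"targets": [{"x":-0.0005,"y":0,"z":0.001,"ax":0,"ay":0,"az":0,"hand":0.2},{"x":-0.0005,"y":0,"z":0.001,"ax":0,"ay":0,"az":0,"hand":0.2},{"x":-0.0005,"y":0,"z":0.001,"ax":0,"ay":0,"az":0,"hand":0.2},{"x":-0.0005,"y":0,"z":0.001,"ax":0,"ay":0,"az":0,"hand":0.2},{"x":-0.006,"y":0,"z":0.009,"ax":0,"ay":0,"az":0,"hand":0.2}]}}

```text
time_s: 23.5
eef_pos: [512.6, -119.1, 133.7]
ee_rot: [0.632, 0.622, 0.337, -0.316]
force: [-0.1, 0.5, 0.3]
grip_width: 0.596
```

{"api": "carry_out", "payload": {"targets": [{"x":-0.012,"y":0,"z":0.017,"ax":0,"ay":0,"az":0,"hand":0.2},{"x":-0.024,"y":0,"z":0.034,"ax":0,"ay":0,"az":0,"hand":0.2},{"x":-0.036,"y":0,"z":0.051,"ax":0,"ay":0,"az":0,"hand":0.2},{"x":-0.055,"y":-0.01,"z":0.079,"ax":0,"ay":0,"az":0,"hand":0.2},{"x":-0.08,"y":-0.03,"z":0.115,"ax":0,"ay":0,"az":0,"hand":0.2}]}}

```text
time_s: 24.12
eef_pos: [431.8, -148.9, 249.8]
ee_rot: [0.632, 0.622, 0.337, -0.316]
force: [1.3, -0.7, 0.5]
grip_width: 0.604
```

{"api": "carry_out", "payload": {"targets": [{"x":-0.03,"y":-0.04,"z":0.03,"ax":0,"ay":0,"az":0,"hand":0.2},{"x":-0.03,"y":-0.04,"z":0.03,"ax":0,"ay":0,"az":0,"hand":0.2},{"x":-0.03,"y":-0.04,"z":0.03,"ax":0,"ay":0,"az":0,"hand":0.2},{"x":-0.03,"y":-0.04,"z":0.03,"ax":0,"ay":0,"az":0,"hand":0.2},{"x":-0.03,"y":-0.04,"z":0.03,"ax":0,"ay":0,"az":0,"hand":0.2}]}}

```text
time_s: 24.75
eef_pos: [403.2, -188.4, 278.4]
ee_rot: [0.632, 0.622, 0.338, -0.316]
force: [-0.2, 0.6, -0.6]
grip_width: 0.602
```

```bash
for k in 1 2 3 4; do python3 st.py; done; python3 - <<'E'
from h import *
from rig import viewer
np.set_printoptions(precision=1,suppress=True)
js,it=viewer.camera_info("scene"),viewer.camera_info("top")
S,T=viewer.capture("scene"),viewer.capture("top");S0,T0=cv2.imread("pics/scene0.png"),cv2.imread("pics/top0.png")
for n,im in(("s",S),("t",T)):
    for x in blobs(mask(im,(0,180,100),(4,255,255)),60):
        if x[1][0]>300 or n=="t" and x[1][0]>280: print(n,"red",x[0],x[1])
    for x in blobs(mask(im,(103,150,60),(120,255,255)),100):
        if 220<x[1][0]<270 and 60<x[1][1]<220: print(n,"blue",x[0],x[1])
# other things unshifted: difference in the top view, patches away from the arm
for nm,(x,y,h) in dict(tape=(241,281,20),bottle=(165,195,25),carton=(209,153,25),can=(392,207,14),pot=(296,297,25),grey=(385,280,25),roller=(168,168,12)).items():
    p=T0[y-h:y+h,x-h:x+h];q=T[y-h-4:y+h+4,x-h-4:x+h+4];_,mx,_,l=cv2.minMaxLoc(cv2.matchTemplate(q,p,5));print(nm,round(mx,3),np.array(l)-4)
E
```

```text
F [0.41 0.2  0.4 ] axial-in -0.09354370532999874 u 0.5642879464571442 v 0.1972345346165127 [ 403.18 -188.72  278.64] 0.605 t 24.85
[([261, 144, 28, 78, 1231], [273.1, 179.2])]
F [ 0.18  0.22 -0.24] axial-in 0.29398471648895114 u 0.009868277283985441 v 0.21718019475259662 [ 403.09 -189.04  278.8 ] 0.597 t 24.95
[([261, 144, 28, 78, 1228], [273.1, 179.3])]
F [-0.32  0.12  0.18] axial-in -0.33089968453320107 u -0.15782840869322154 v 0.11758307070031349 [ 403.02 -189.24  278.9 ] 0.595 t 25.05
[([261, 144, 28, 78, 1227], [273.1, 179.2])]
F [ 0.05 -0.05 -0.83] axial-in 0.7057724048107966 u -0.43917134199251406 v -0.04861931208066067 [ 402.96 -189.35  278.93] 0.603 t 25.15
[([261, 144, 28, 78, 1227], [273.1, 179.3])]
s red [316, 178, 17, 18, 140] [323.8, 186.8]
s blue [229, 137, 30, 28, 493] [242.5, 151.1]
t red [327, 233, 11, 18, 137] [331.9, 240.7]
t blue [243, 165, 25, 27, 333] [254.8, 182.1]
tape 0.946 [0 0]
bottle 1.0 [0 0]
carton 1.0 [0 0]
can 1.0 [0 0]
pot 0.904 [0 0]
grey 0.628 [0 0]
roller 1.0 [0 0]
```

```bash
python3 -c "
from rig import finish_job;print(finish_job())"
```

```text
the job is handed in; nothing more can be done
None
```

The job is done and handed in at about 25 s of the 72 s allowed. The orange panel hangs by its window on the hook, and the hoist is wound clockwise to its stop.

- **Panel:** I drew it up its slope, carried it upright and passed the window over the hook's tip. I lowered it until the wrist force was about 0, then let go. It hung still in six frames before I started winding.
- **Crank:** I held the red grip all the way, with the opening steady at about 25 mm, through about 14.2 rad at no more than 0.45 turn/s. Winding ended on a rigid block of about 63 N. I took it for the top stop because I had passed the same position freely twice before. I eased off, let go and withdrew.
- **Last checks:** The panel held still to 0.1 px over the final four looks, the crank grip and carriage showed no drift, and the wrist force was about 0.
- **Other things:** The bottle, can, carton and roller cover had not moved in the top view. The tape and pot also matched at zero shift, though less cleanly (0.95 and 0.90).

Two checks did not fully agree:
- **Top height:** The carriage rose about 90 mm in the scene picture, against about 93 mm from the turns counted. From my starting measurement of the seat, the top height comes out about 5 mm below the nominal 0.29 m. That is a little more than the 2 mm calibration explains, so the stop rests on the block I felt.
- **Grey panel:** Its top-view match was weak (0.63, still at zero shift), probably because the arm partly covered it. The arm never went near it.

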